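# Roll-test the rolling pins and reject the warped one

## Task

Find the warped rolling pin: under light fingertip pressure from above, roll each of the three pins in turn along the marble slab, well over half a turn onward, feeling for the one that rides up and rocks; never bear down on a pin (25 N at most). Then lay the one that rocks in the white tub and leave the two true ones on the slab where they were rolled to. Leave the eggs and the dye jar where they stand.

Things in the scene. Friction and masses are not known exactly. Their poses are not given: they have to be found in the camera images.
- pin_a_mid (a point): middle of a plain beech rolling pin for children: solid dowel, diameter 18 mm, 180 mm long with domed ends, about 40 g, lying on the slab; the point is on its axis half-way along, 9 mm above the slab; its x runs along the pin. The three pins look alike. Two are straight, one is warped (bowed 3 mm); neither name nor place tells which.
- pin_b_mid (a point): the same point of another of the three pins, as described for pin_a_mid
- pin_c_mid (a point): the same point of another of the three pins, as described for pin_a_mid
- pin_a: the first pin itself (origin and axes as pin_a_mid). Any bow lies sideways at the start. In a whole turn (57 mm of travel) the warped pin's bow once points up and lifts its middle 3 mm; the top of a straight one stays 18 mm above the slab. Pressed from above, a pin rolls half as far as the finger on it moves; it stays where it is left.
- pin_b: the second pin itself (as point pin_b_mid)
- pin_c: the third pin itself (as point pin_c_mid)
- slab: white marble pastry slab, 240 mm (its x) by 420 mm (its y), 16 mm thick, fixed; it and the pins are hard, so a stiff hand pressing 1 mm too low makes over 10 N; origin at the centre of its underside. The pins lie about 110 mm apart along its y, each roughly along its x.
- slab_top (a point): centre of the slab's flat top, 16 mm above the table; axes as the slab
- tub: open white plastic food tub, 250 mm (its x) by 150 mm (its y), 58 mm high, walls and floor 3 mm, loose, 0.25 kg; origin at the centre of its underside; stands at the left or the right of the slab
- tub_floor (a point): centre of the tub's inner floor, 3 mm above the table; axes as the tub
- egg_bowl: steel bowl with four eggs, 184 mm across, 92 mm high with the eggs, at the other side of the slab from the tub; bystander; origin at the centre of its underside
- dye_jar: glass jar of dark red dye, 72 mm across, 99 mm high, beyond the slab; bystander; origin at the centre of its underside
- egg_carton: brown cardboard carton, 105 by 155 mm, with five brown eggs, 76 mm high, beyond the slab; bystander; origin at the centre of its underside
Things that resemble listed ones, but are neither listed nor needed, are in the scene too. What is shaped like the pin_c but orange or pink is not meant.

How it is judged:
On the way, in this order (a step that is already met when the one before it is completed fails the run):
1. a first pin rolls on the slab under a pressing finger (over 0.8 N on the pin, over 1.2 N on the slab), more than 20 mm from its start (((contact force between the fingers and pin_a above 0.8 N and contact force between pin_a and slab above 1.2 N and angular speed of pin_a above 0.3 rad/s and distance of pin_a_mid from where it was at the start of the episode above 0.02 m) or (contact force between the fingers and pin_b above 0.8 N and contact force between pin_b and slab above 1.2 N and angular speed of pin_b above 0.3 rad/s and distance of pin_b_mid from where it was at the start of the episode above 0.02 m) or (contact force between the fingers and pin_c above 0.8 N and contact force between pin_c and slab above 1.2 N and angular speed of pin_c above 0.3 rad/s and distance of pin_c_mid from where it was at the start of the episode above 0.02 m))), for 0.1 s.
2. a second pin rolls on the slab under a pressing finger (over 0.8 N on the pin, over 1.2 N on the slab), more than 20 mm from its start, another having been rolled more than 30 mm (((contact force between the fingers and pin_a above 0.8 N and contact force between pin_a and slab above 1.2 N and angular speed of pin_a above 0.3 rad/s and distance of pin_a_mid from where it was at the start of the episode above 0.02 m and distance of any of pin_b_mid, pin_c_mid from where it was at the start of the episode above 0.03 m) or (contact force between the fingers and pin_b above 0.8 N and contact force between pin_b and slab above 1.2 N and angular speed of pin_b above 0.3 rad/s and distance of pin_b_mid from where it was at the start of the episode above 0.02 m and distance of any of pin_a_mid, pin_c_mid from where it was at the start of the episode above 0.03 m) or (contact force between the fingers and pin_c above 0.8 N and contact force between pin_c and slab above 1.2 N and angular speed of pin_c above 0.3 rad/s and distance of pin_c_mid from where it was at the start of the episode above 0.02 m and distance of any of pin_a_mid, pin_b_mid from where it was at the start of the episode above 0.03 m))), for 0.1 s.
3. a third pin rolls on the slab under a pressing finger (over 0.8 N on the pin, over 1.2 N on the slab), more than 20 mm from its start, both others having been rolled more than 30 mm (((contact force between the fingers and pin_a above 0.8 N and contact force between pin_a and slab above 1.2 N and angular speed of pin_a above 0.3 rad/s and distance of pin_a_mid from where it was at the start of the episode above 0.02 m and distance of each of pin_b_mid, pin_c_mid from where it was at the start of the episode above 0.03 m) or (contact force between the fingers and pin_b above 0.8 N and contact force between pin_b and slab above 1.2 N and angular speed of pin_b above 0.3 rad/s and distance of pin_b_mid from where it was at the start of the episode above 0.02 m and distance of each of pin_a_mid, pin_c_mid from where it was at the start of the episode above 0.03 m) or (contact force between the fingers and pin_c above 0.8 N and contact force between pin_c and slab above 1.2 N and angular speed of pin_c above 0.3 rad/s and distance of pin_c_mid from where it was at the start of the episode above 0.02 m and distance of each of pin_a_mid, pin_b_mid from where it was at the start of the episode above 0.03 m))), for 0.1 s.
At the end, for the whole second after the job is handed in: the warped pin lies on the tub floor, its middle within 50 mm (along) and 68 mm (across) of the tub centre and under 24 mm above its floor; both straight pins lie on the slab, over 30 mm from their starts; all are at rest. (The judge knows the warped one by a 0.02 mm shift of its point.) (((x of pin_a_mid in the frame of pin_a above 1e-05 m and x of pin_a_mid in the frame of tub_floor between -0.05 and 0.05 m and y of pin_a_mid in the frame of tub_floor between -0.068 and 0.068 m and z of pin_a_mid in the frame of tub_floor between 0.004 and 0.024 m) or (x of pin_a_mid in the frame of pin_a below 1e-05 m and x of pin_a_mid in the frame of slab_top between -0.115 and 0.115 m and y of pin_a_mid in the frame of slab_top between -0.205 and 0.205 m and z of pin_a_mid in the frame of slab_top between 0.005 and 0.014 m)) and ((x of pin_b_mid in the frame of pin_b above 1e-05 m and x of pin_b_mid in the frame of tub_floor between -0.05 and 0.05 m and y of pin_b_mid in the frame of tub_floor between -0.068 and 0.068 m and z of pin_b_mid in the frame of tub_floor between 0.004 and 0.024 m) or (x of pin_b_mid in the frame of pin_b below 1e-05 m and x of pin_b_mid in the frame of slab_top between -0.115 and 0.115 m and y of pin_b_mid in the frame of slab_top between -0.205 and 0.205 m and z of pin_b_mid in the frame of slab_top between 0.005 and 0.014 m)) and ((x of pin_c_mid in the frame of pin_c above 1e-05 m and x of pin_c_mid in the frame of tub_floor between -0.05 and 0.05 m and y of pin_c_mid in the frame of tub_floor between -0.068 and 0.068 m and z of pin_c_mid in the frame of tub_floor between 0.004 and 0.024 m) or (x of pin_c_mid in the frame of pin_c below 1e-05 m and x of pin_c_mid in the frame of slab_top between -0.115 and 0.115 m and y of pin_c_mid in the frame of slab_top between -0.205 and 0.205 m and z of pin_c_mid in the frame of slab_top between 0.005 and 0.014 m)) and linear speed of each of pin_a, pin_b, pin_c below 0.03 m/s and distance of each of pin_a_mid, pin_b_mid, pin_c_mid from where it was at the start of the episode above 0.03 m); the robot touches nothing.
It fails at once if a pin is pressed onto the slab with more than 25 N (contact force between any of pin_a, pin_b, pin_c and slab above 25 N).
It fails at once if the bowl of eggs, the dye jar or the egg carton is shifted more than 15 mm or tipped more than 0.2 rad (distance of any of egg_bowl, dye_jar, egg_carton from where it was at the start of the episode above 0.015 m or angle between any of egg_bowl, dye_jar, egg_carton's own z axis and vertical above 0.2 rad).
It also fails if it takes over 72 s, if anything falls off the work surface, if the arm or the gripper's body presses on something with over 40 N, if the wrist force passes 120 N, or if a joint passes its speed limit or range.

## Robot

A 7-joint arm with a two-finger parallel gripper is mounted at the origin on the work surface. World frame = base frame: x ahead of the robot, y to its left, z up, the work surface at z = 0. Lengths are in m, angles in rad, forces in N, time in s.
With the tool pointing down it reaches from about 0.425 to 0.925 m from the base axis. Payload 6.8 kg.
Tool frame: the origin (TCP) lies on the centre line of the jaws, within the pads' length; the fingertips stand 11 mm ahead of it and the grasp point (between the pads) lies 8 mm behind it; z points along the fingers, y is the direction in which the jaws open and shut (so a half turn about z gives the same grasp; the last joint's range is limited). The gripper opens to 85 mm and grips with 20 to 120 N. Pads are 22 mm wide; open, the fingers measure 114 mm over their backs; the gripper's body (76 mm by 85 mm) begins 54 mm behind the grasp point. The pads swing forward as they close: fully open they stand 13 mm farther back than shut.
Start: joints at [1.101, 0.477, 0.022, 1.555, -0.011, 1.109, -0.083], TCP at [0.239, -0.631, 0.212] pointing down, gripper open.
Joint ranges: [-2.96, 2.96], [-0.34, 2.1], [-1.41, 1.46], [0.24, 2.44], [-1.37, 4.51], [0.17, 1.92], [-2.96, 2.96]. Speed limits (rad/s): [2.39, 2.39, 3.14, 3.14, 3.14, 3.14, 3.14].

## Interface

Orientations are given as a rotation vector (axis times angle).
In Python, from bench import r gives the robot as it stands.
- The arm moves only by the tool send_rows, never from a script. Its argument "deltas" is a list of rows, each a list of 7 numbers: the opening, from 0 (shut) to 1 (fully open), then the shift along the tool's x, y, z as a fraction of full scale, then the turn, a rotation vector about the tool's x, y, z as a fraction of full scale. In form: [[hand, x, y, z, ax, ay, az], ...]. A call has 1 to 20 rows; each row is the pose to reach, as a shift and turn from the pose commanded when the call began, along the tool's axes at that moment, turning the shorter way round; what a row does not reach only later rows make up. Full scale, the value 1, is 150 mm for a shift and 180 degrees for a turn. A row lasts 1/12 s, in which the tool goes at most 41.7 mm and 7.16 degrees, less where a joint would pass 70% of its speed; a pose out of reach is approached as far as the arm can. A call with a number of a shift or a turn outside -1 to 1 is refused whole. A call with a gripper value outside its range is refused whole. The fingers move at their own pace and stop on an object; "squeeze" is the grip in N (left out, the last holds). Time passes only in rows, so rows that repeat a pose let the fingers close. It gives the time, the measured TCP pose, the force and the opening at its end, in the units of the state.
- r.get_obs(): the state, without advancing time (a new reading comes with each control period).
- r.grab_frame(name): name is "side" or "top" or "wrist"; returns a dict with "pixels" (400x640x3 uint8, red, green, blue), "camera_matrix" (3x3 intrinsics, pixels), "dist_coeffs" ([k1, k2, p1, p2, k3] as OpenCV has them; the pictures are not rectified), "rvec" (rotation vector, rad) and "tvec" (3), from world to camera coordinates, as OpenCV has them. Camera axes: x right, y down, z forward; pixel columns grow to the right and rows downward; lengths in m; the calibration is good to about 2 mm. A picture is of the moment at which its call begins. There is no depth.
- r.hand_in(): hands the job in, once; it reports no verdict.
The state is a dict: "clock": time; "joints": joint angles; "qvel": joint speeds; "tau": joint torques, N m; "tcp_pos": TCP position; "orientation": TCP orientation; "contact_force": force on the tool from outside, world axes, zero at the start; "moment": the same for the moment, N m; "grip_width": finger opening in m.
Only numpy, scipy, OpenCV 4.12 (cv2) and the standard library are available. Lean on these libraries where they do the work, as an engineer would, in place of code of your own. Each camera call takes 0.05 s, during which the arm holds its last target. There are 200 camera calls.

## Working session

There is one attempt and no reset: what is moved stays moved. The work goes in short steps, Python scripts to look and compute and a tool call to move; the robot and the scene stay as the last step left them, time stands still between calls to the robot, and variables do not carry over. Pictures are saved under pics/ and viewed, about 8 in all and at most 12, crops included, and the job is handed in when it is done.

Besides the shell and the picture viewer there is one more tool, called after "Call:" as name(argument=value, ...) on one line, values as JSON. send_rows: Moves the arm, as the interface text tells. Shift numbers are shares of 150 mm and turn numbers shares of 180 degrees, none past 1 either way. Its arguments: {"type":"object","properties":{"deltas":{"type":"array","items":{"type":"array","items":{"type":"number"}}},"squeeze":{"type":"number"}},"required":["deltas"]}

```bash
ls; mkdir -p pics; python3 - <<'E'
from bench import r
import cv2
print(r.get_obs())
for n in("top","side"):
    f=r.grab_frame(n); cv2.imwrite(f"pics/{n}0.png",f["pixels"][:,:,::-1])
    print(n,{k:v for k,v in f.items() if k!="pixels"})
E
```

```text
pics
{'clock': 0.0, 'joints': array([ 1.10089547,  0.47780489,  0.02233536,  1.5564577 , -0.01150006,
        1.10930461, -0.08305128]), 'qvel': array([-2.66084991e-05, -4.26056877e-04, -2.44440189e-04,  8.24262859e-04,
       -1.65546118e-04, -8.05933531e-04,  5.95835233e-04]), 'tau': array([-7.28203922e-04, -5.96442139e+01,  1.60795692e+00, -2.81200755e+01,
        1.25080714e-02,  9.23910993e-03, -2.07227362e-05]), 'tcp_pos': array([ 0.23868383, -0.63071418,  0.21121982]), 'orientation': array([-3.08854957e+00, -5.65013775e-01,  7.29520560e-04]), 'contact_force': array([ 0.09615464, -0.18095705, -0.0974539 ]), 'moment': array([-0.00372339, -0.00282638,  0.03720804]), 'grip_width': 0.08532403268508917}
top {'camera_matrix': array([[448.62135919,   0.        , 320.14721467],
       [  0.        , 448.62135919, 194.80005859],
       [  0.        ,   0.        ,   1.        ]]), 'dist_coeffs': array([-0.10811012,  0.        ,  0.        ,  0.        ,  0.        ]), 'rvec': array([ 2.17381768, -2.20290661,  0.06902858]), 'tvec': array([0.00588193, 0.50191596, 1.34734909])}
side {'camera_matrix': array([[378.06427518,   0.        , 325.07821961],
       [  0.        , 378.06427518, 203.3056942 ],
       [  0.        ,   0.        ,   1.        ]]), 'dist_coeffs': array([-0.07209562,  0.        ,  0.        ,  0.        ,  0.        ]), 'rvec': array([ 0.24979275, -2.81140658,  1.21301585]), 'tvec': array([0.47801457, 0.09144555, 1.10764686])}
```

View pics/top0.png

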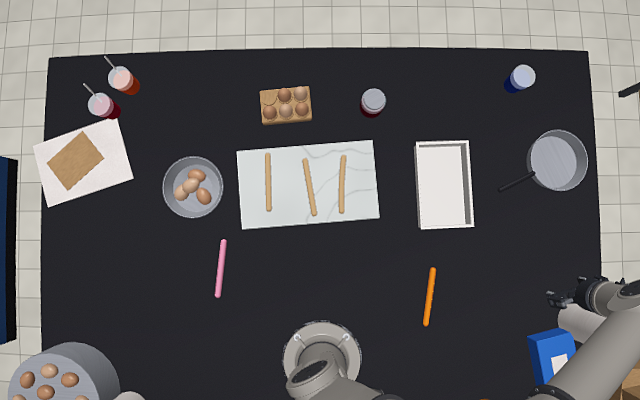

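View pics/side0.png

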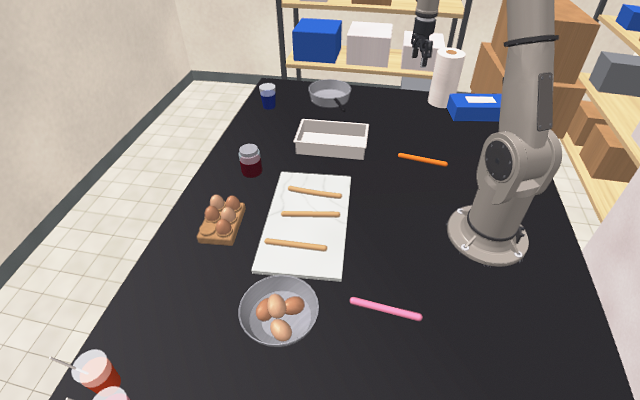

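The top view shows the pins at about (268,182), (310,187) and (343,184) on the slab. The tub is at (443,185) and the bowl at (193,187), with the jar and carton beyond the slab. The side view shows the same pins at (315,192), (310,214) and (295,244).

```bash
cat > h.py <<'E'
import cv2, numpy as np
from bench import r
def cam(n):
    f=r.grab_frame(n); R=cv2.Rodrigues(np.array(f["rvec"]))[0]
    f["R"]=R; f["C"]=-R.T@np.array(f["tvec"]); return f
def ray(f,p):
    u=cv2.undistortPoints(np.array(p,float).reshape(-1,1,2),f["camera_matrix"],f["dist_coeffs"]).reshape(-1,2)
    d=np.c_[u,np.ones(len(u))]@f["R"]; return d/np.linalg.norm(d,axis=1)[:,None]
def plane(f,p,z):
    d=ray(f,p); return f["C"]+d*((z-f["C"][2])/d[:,2])[:,None]
def tri(f,p,g,q):
    out=[]
    for a,b in zip(ray(f,p),ray(g,q)):
        s=np.linalg.lstsq(np.c_[a,-b],g["C"]-f["C"],rcond=None)[0]
        A=f["C"]+s[0]*a; B=g["C"]+s[1]*b; out.append(np.r_[(A+B)/2,np.linalg.norm(A-B)])
    return np.array(out)
def pins(f,roi=None):
    """list of (end1,end2) px of beech sticks, ends sorted"""
    hsv=cv2.cvtColor(f["pixels"],cv2.COLOR_RGB2HSV)
    m=cv2.inRange(hsv,(8,50,120),(22,160,255))
    if roi is not None:
        k=np.zeros_like(m); x0,y0,x1,y1=roi; k[y0:y1,x0:x1]=255; m&=k
    out=[]
    for c in cv2.findContours(m,cv2.RETR_EXTERNAL,cv2.CHAIN_APPROX_NONE)[0]:
        (cx,cy),(w,h),a=cv2.minAreaRect(c)
        if max(w,h)<25 or min(w,h)>14 or min(w,h)<2.5: continue
        b=cv2.boxPoints(((cx,cy),(w,h),a))
        e=[(b[0]+b[1])/2,(b[2]+b[3])/2] if np.linalg.norm(b[0]-b[1])<np.linalg.norm(b[1]-b[2]) else [(b[1]+b[2])/2,(b[3]+b[0])/2]
        out.append((np.array(e),(w,h)))
    return out
E
python3 - <<'E'
from h import *
np.set_printoptions(precision=4,suppress=True)
T=cam("top");S=cam("side")
t=[sorted(e.tolist(),key=lambda p:p[1]) for e,_ in pins(T,(232,138,382,232))]   # far end first
s=[sorted(e.tolist(),key=lambda p:p[0]) for e,_ in pins(S,(250,172,352,278))]
t.sort(key=lambda e:e[0][0]); s.sort(key=lambda e:-e[0][1])
for a,b in zip(t,s):
    P=tri(T,a,S,b); print("pin ends\n",P, "mid",P[:,:3].mean(0),"planemid",plane(T,a,.025)[:,:2].mean(0),plane(S,b,.025)[:,:2].mean(0),"yaw",np.degrees(np.arctan2(*(P[0]-P[1])[[1,0]])))
def quad(f,roi,lo,hi):
    hsv=cv2.cvtColor(f["pixels"],cv2.COLOR_RGB2HSV); m=cv2.inRange(hsv,lo,hi)
    k=np.zeros_like(m); x0,y0,x1,y1=roi; k[y0:y1,x0:x1]=255; m&=k
    c=max(cv2.findContours(m,cv2.RETR_EXTERNAL,cv2.CHAIN_APPROX_NONE)[0],key=cv2.contourArea)
    h=cv2.convexHull(c)
    for e in np.arange(2,15,.5):
        q=cv2.approxPolyDP(h,e,True)
        if len(q)<=4: break
    return q.reshape(-1,2)
ar=lambda P:P[np.argsort(np.arctan2(*(P-P.mean(0))[:,:2].T))]
for nm,z,rt,rs in(("slab",.016,(230,135,385,235),(245,168,358,282)),("tub",.058,(408,130,482,236),(285,112,378,165))):
    qt=quad(T,rt,(0,0,150),(180,60,255)); qs=quad(S,rs,(0,0,120),(180,60,255))
    A=ar(plane(T,qt,z)); print(nm,"top",qt.tolist(),"\n",A,A.mean(0)); B=ar(plane(S,qs,z)); print("side",qs.tolist(),"\n",B,B.mean(0))
    for P in(A,B): print([ (round(float(np.linalg.norm(P[i]-P[i-1])),3),round(float(np.degrees(np.arctan2(*(P[i]-P[i-1])[[1,0]]))),1)) for i in range(len(P))])
E
```

```text
pin ends
 [[0.6309 0.1589 0.026  0.0002]
 [0.4561 0.1555 0.0257 0.0025]] mid [0.5435 0.1572 0.0258] planemid [0.5443 0.1574] [0.5431 0.1564] yaw 1.127807248920182
pin ends
 [[0.6132 0.0461 0.0243 0.0021]
 [0.4401 0.0183 0.0274 0.0001]] mid [0.5266 0.0322 0.0259] planemid [0.5272 0.0324] [0.5261 0.0313] yaw 9.122032137910619
pin ends
 [[ 0.6211 -0.0707  0.0251  0.0014]
 [ 0.4456 -0.0603  0.0272  0.0002]] mid [ 0.5334 -0.0655  0.0261] planemid [ 0.5338 -0.0655] [ 0.5331 -0.0668] yaw -3.402859041756622
slab top [[372, 140], [378, 217], [242, 228], [237, 151]] 
 [[ 0.4321 -0.1755  0.016 ]
 [ 0.4041  0.2379  0.016 ]
 [ 0.6403  0.253   0.016 ]
 [ 0.6685 -0.1623  0.016 ]] [0.5362 0.0383 0.016 ]
side [[282, 171], [350, 176], [340, 281], [252, 273]] 
 [[ 0.4317 -0.1776  0.016 ]
 [ 0.402   0.2498  0.016 ]
 [ 0.6328  0.2662  0.016 ]
 [ 0.6653 -0.1633  0.016 ]] [0.5329 0.0438 0.016 ]
[(0.237, -176.8), (0.414, 93.9), (0.237, 3.7), (0.416, -86.1)]
[(0.234, -176.5), (0.428, 94.0), (0.231, 4.1), (0.431, -85.7)]
tub top [[467, 140], [473, 226], [421, 228], [416, 142]] 
 [[ 0.4003 -0.4536  0.058 ]
 [ 0.3972 -0.2969  0.058 ]
 [ 0.6534 -0.2892  0.058 ]
 [ 0.6586 -0.4448  0.058 ]] [ 0.5274 -0.3711  0.058 ]
side [[301, 119], [368, 124], [363, 159], [296, 153]] 
 [[ 0.3993 -0.4509  0.058 ]
 [ 0.3952 -0.2243  0.058 ]
 [ 0.6266 -0.2178  0.058 ]
 [ 0.6599 -0.4411  0.058 ]] [ 0.5203 -0.3335  0.058 ]
[(0.258, -178.0), (0.157, 91.1), (0.256, 1.7), (0.156, -88.1)]
[(0.261, -177.8), (0.227, 91.0), (0.232, 1.6), (0.226, -81.5)]
```

Call:
send_rows(deltas=[[0,0.557,-0.717,-0.667,0,0,-0.3848],[0,0.557,-0.717,-0.667,0,0,-0.3848],[0,0.557,-0.717,-0.667,0,0,-0.3848],[0,0.557,-0.717,-0.667,0,0,-0.3848],[0,0.557,-0.717,-0.667,0,0,-0.3848],[0,0.557,-0.717,-0.667,0,0,-0.3848],[0,0.557,-0.717,-0.667,0,0,-0.3848],[0,0.557,-0.717,-0.667,0,0,-0.3848],[0,0.557,-0.717,-0.667,0,0,-0.3848],[0,0.557,-0.717,-0.667,0,0,-0.3848],[0,0.557,-0.717,-0.667,0,0,-0.3848]], squeeze=20)

```text
clock: 1.12
tcp_pos: [0.2788, -0.5011, 0.3121]
orientation: [-2.218, -2.224, -0.0]
contact_force: [0.5, 0.2, -1.4]
grip_width: 0.0002
```

Call:
send_rows(deltas=[[0,0.9,0.42,0,0,0,0],[0,0.9,0.42,0,0,0,0],[0,0.9,0.42,0,0,0,0],[0,0.9,0.42,0,0,0,0]])

```text
clock: 1.45
tcp_pos: [0.344, -0.3618, 0.3124]
orientation: [-2.22, -2.222, -0.002]
contact_force: [1.2, -0.4, 0.0]
grip_width: -0.0001
```

Call:
send_rows(deltas=[[0,0.9,0.42,0,0,0,0],[0,0.9,0.42,0,0,0,0],[0,0.9,0.42,0,0,0,0],[0,0.9,0.42,0,0,0,0]])

```text
clock: 1.78
tcp_pos: [0.4067, -0.2265, 0.3126]
orientation: [2.22, 2.223, 0.002]
contact_force: [0.7, 0.6, 0.0]
grip_width: -0.0
```

Call:
send_rows(deltas=[[0,0.9,0.42,0,0,0,0],[0,0.9,0.42,0,0,0,0],[0,0.9,0.42,0,0,0,0],[0,0.9,0.42,0,0,0,0],[0,0.9,0.42,0,0,0,0],[0,0.9,0.42,0,0,0,0]])

```text
clock: 2.28
tcp_pos: [0.4684, -0.0947, 0.3122]
orientation: [-2.22, -2.223, -0.0]
contact_force: [-0.3, -1.0, 0.1]
grip_width: -0.0001
```

```bash
python3 - <<'E'
from h import *
o=r.get_obs(); print(o["clock"],o["tcp_pos"],o["orientation"],o["joints"],o["contact_force"])
f=cam("wrist"); cv2.imwrite("pics/w1.png",f["pixels"][:,:,::-1]); print(f["C"],f["R"],f["camera_matrix"])
E
```

```text
2.2833 [ 0.46837438 -0.09472683  0.31223913] [-2.22016495e+00 -2.22255565e+00 -1.56049300e-04] [ 0.61272937  0.10101535 -0.57911793  1.84576072  0.05882184  1.21178735
  0.01633758] [-0.34959576 -0.95110161  0.13550858]
[ 0.4679435  -0.01062752  0.47370487] [[ 9.99999119e-01  1.02358334e-03 -8.44935588e-04]
 [ 1.24380861e-03 -9.44880040e-01  3.27414358e-01]
 [-4.63226889e-04 -3.27415121e-01 -9.44880481e-01]] [[311.0221302    0.         325.73501009]
 [  0.         311.0221302  200.84458722]
 [  0.           0.           1.        ]]
```

View pics/w1.png

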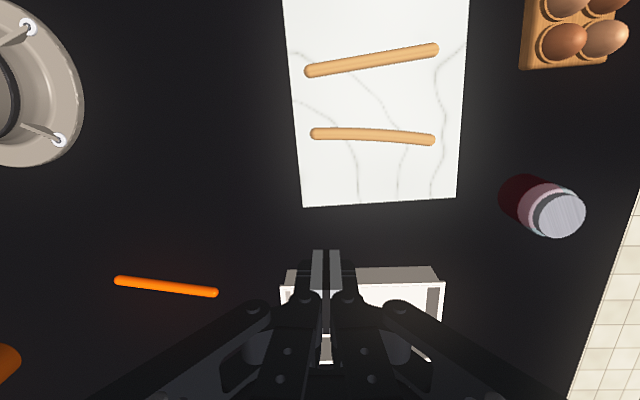

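The wrist view shows the middle pin at about (372,60) and the right-hand pin at (372,136). The right-hand one looks slightly arched. Next I'll measure the bow, then move on.

Call:
send_rows(deltas=[[0,0.6,0.42,0,0,0,0],[0,0.6,0.42,0,0,0,0],[0,0.6,0.42,0,0,0,0],[0,0.6,0.42,0,0,0,0],[0,0.6,0.42,0,0,0,0]])

```text
clock: 2.75
tcp_pos: [0.5312, -0.0065, 0.3118]
orientation: [-2.222, -2.22, 0.001]
contact_force: [-0.7, -0.1, -0.1]
grip_width: -0.0
```

```bash
cat >> h.py <<'E'
def bows(f,z=.025):
    """beech sticks seen by wrist cam: axis line in world at height z, deviation of middle from chord"""
    hsv=cv2.cvtColor(f["pixels"],cv2.COLOR_RGB2HSV)
    m=cv2.inRange(hsv,(8,50,120),(22,170,255)); out=[]
    for c in cv2.findContours(m,cv2.RETR_EXTERNAL,cv2.CHAIN_APPROX_NONE)[0]:
        if cv2.contourArea(c)<600: continue
        k=np.zeros_like(m); cv2.drawContours(k,[c],-1,255,-1); ys,xs=np.nonzero(k)
        W=plane(f,np.c_[xs,ys],z)[:,:2]
        mid=W.mean(0); u=np.linalg.svd(W-mid,full_matrices=False)[2][0]; u*=np.sign(u[0]); n=np.array([-u[1],u[0]])
        s=(W-mid)@u; t=(W-mid)@n; L=np.ptp(s)
        if not .12<L<.22: continue
        b=np.linspace(s.min()+.008,s.max()-.008,10); i=np.digitize(s,b)
        prof=[round(1000*t[i==j].mean(),2) for j in range(1,10)]
        e=mid+u*(s.min()+s.max())/2
        out.append((e,np.degrees(np.arctan2(u[1],u[0])),L,prof,np.polyfit(s,t,2)[0]*(-.09**2)*1000))
    return out
E
python3 - <<'E'
from h import *
o=r.get_obs(); print(o["clock"],o["tcp_pos"],o["joints"])
f=cam("wrist"); cv2.imwrite("pics/w2.png",f["pixels"][:,:,::-1])
for b in bows(f): print(b)
f["pixels"]=cv2.imread("pics/w1.png")[:,:,::-1].copy(); o=np.array([-1])
d=np.array([.468374-.468374,0,0])
# w1 pose
f["C"]=np.array([.4679435,-.01062752,.47370487])
for b in bows(f): print("w1",b)
E
```

```text
2.75 [ 0.53124987 -0.00648911  0.31179861] [ 0.44976283  0.21530598 -0.64688562  1.73381837  0.13626552  1.23873468
 -0.23160925]
(array([ 0.53398465, -0.06708635]), np.float64(-2.9865698118489608), np.float64(0.17917674579297216), [np.float64(-1.24), np.float64(-0.06), np.float64(0.36), np.float64(1.03), np.float64(1.22), np.float64(1.13), np.float64(0.58), np.float64(-0.21), np.float64(-1.35)], np.float64(3.6559161873928256))
(array([0.5261811 , 0.03075252]), np.float64(9.25940541298784), np.float64(0.17921986767416304), [np.float64(-0.01), np.float64(-0.05), np.float64(-0.01), np.float64(-0.04), np.float64(0.01), np.float64(-0.0), np.float64(0.01), np.float64(-0.01), np.float64(0.02)], np.float64(-0.02129819791022976))
(array([0.54288411, 0.15609359]), np.float64(1.0584537142097155), np.float64(0.17870469770349828), [np.float64(-0.02), np.float64(-0.01), np.float64(0.13), np.float64(-0.01), np.float64(-0.02), np.float64(-0.13), np.float64(-0.1), np.float64(0.1), np.float64(0.08)], np.float64(-0.11156287414994372))
(array([0.78548306, 0.10263251]), np.float64(-81.38635893620634), n
[... 439 characters left out ...]
5), np.float64(0.58), np.float64(-0.25), np.float64(-1.24)], np.float64(3.5847022035524994))
w1 (array([0.5260546 , 0.03086442]), np.float64(9.164885115032352), np.float64(0.17869352172811387), [np.float64(0.02), np.float64(-0.08), np.float64(0.08), np.float64(-0.04), np.float64(-0.01), np.float64(0.08), np.float64(0.15), np.float64(-0.02), np.float64(-0.11)], np.float64(0.18752357074597378))
w1 (array([0.79522916, 0.06004085]), np.float64(-0.6922650634099541), np.float64(0.1310041856381607), [np.float64(-4.13), np.float64(-4.53), np.float64(-0.79), np.float64(3.54), np.float64(3.56), np.float64(-2.03), np.float64(-1.95), np.float64(-0.81), np.float64(0.88)], np.float64(-0.4864509578626488))
```

View pics/w2.png

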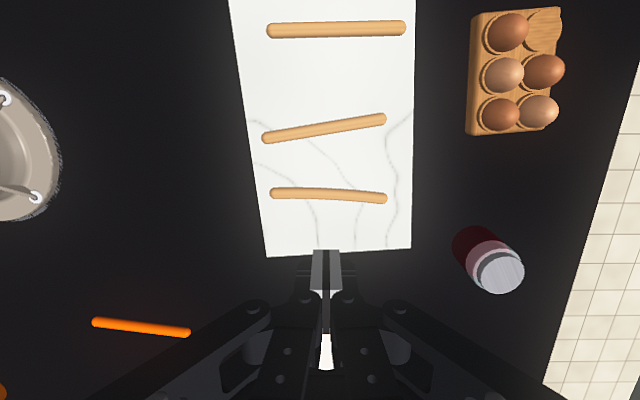

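Pin R is the arched one: it bows about 3.3 mm toward +y, while the other two are straight within 0.2 mm. All three still get rolled toward +y, with force feedback. I'll start with L, the left-hand pin.

Call:
send_rows(deltas=[[0,1.0,0.08,0.8,0,0,0],[0,1.0,0.08,0.8,0,0,0],[0,1.0,0.08,0.8,0,0,0],[0,1.0,0.08,0.8,0,0,0],[0,1.0,0.08,0.8,0,0,0],[0,1.0,0.08,0.8,0,0,0],[0,1.0,0.08,0.8,0,0,0],[0,1.0,0.08,0.8,0,0,0]])

```text
clock: 3.47
tcp_pos: [0.5437, 0.141, 0.1926]
orientation: [2.225, 2.216, -0.001]
contact_force: [-0.4, -0.2, -0.1]
grip_width: -0.0003
```

Call:
send_rows(deltas=[[0,0.06,0,0.3,0,0,0],[0,0.06,0,0.6,0,0,0],[0,0.06,0,0.8,0,0,0],[0,0.06,0,0.9,0,0,0],[0,0.06,0,0.94,0,0,0],[0,0.06,0,0.95,0,0,0],[0,0.06,0,0.95,0,0,0],[0,0.06,0,0.95,0,0,0],[0,0.06,0,0.95,0,0,0]])

```text
clock: 4.22
tcp_pos: [0.5445, 0.1528, 0.0516]
orientation: [2.221, 2.219, 0.004]
contact_force: [0.7, -0.4, -0.2]
grip_width: 0.0003
```

Call:
send_rows(deltas=[[0,0,0,0.005,0,0,0],[0,0,0,0.01,0,0,0],[0,0,0,0.013,0,0,0],[0,0,0,0.013,0,0,0],[0,0,0,0.013,0,0,0]])

```text
clock: 4.63
tcp_pos: [0.5431, 0.1528, 0.0478]
orientation: [-2.221, -2.221, 0.0]
contact_force: [-0.2, -0.7, -0.3]
grip_width: -0.0
```

Call:
send_rows(deltas=[[0,-0.01,0,0,0,0,0],[0,-0.02,0,0.003,0,0,0],[0,-0.02,0,0.005,0,0,0],[0,-0.02,0,0.005,0,0,0],[0,-0.02,0,0.005,0,0,0]])

```text
clock: 5.05
tcp_pos: [0.543, 0.1498, 0.047]
orientation: [-2.222, -2.221, 0.0]
contact_force: [0.2, 0.4, 0.5]
grip_width: 0.0001
```

Call:
send_rows(deltas=[[0,0,0,0.002,0,0,0],[0,0,0,0.003,0,0,0],[0,0,0,0.003,0,0,0]])

```text
clock: 5.3
tcp_pos: [0.5431, 0.1499, 0.0466]
orientation: [2.222, 2.221, -0.0]
contact_force: [0.5, -0.1, -0.1]
grip_width: 0.0003
```

Call:
send_rows(deltas=[[0,0,0,0.002,0,0,0],[0,0,0,0.003,0,0,0],[0,0,0,0.003,0,0,0]])

```text
clock: 5.55
tcp_pos: [0.5431, 0.1498, 0.0461]
orientation: [-2.222, -2.221, 0.0]
contact_force: [0.2, 0.3, -0.8]
grip_width: -0.0001
```

Call:
send_rows(deltas=[[0,0,0,0.002,0,0,0],[0,0,0,0.004,0,0,0],[0,0,0,0.004,0,0,0]])

```text
clock: 5.8
tcp_pos: [0.5431, 0.1498, 0.0455]
orientation: [-2.222, -2.221, 0.0]
contact_force: [-0.1, -0.1, -0.7]
grip_width: 0.0
```

Call:
send_rows(deltas=[[0,0,0,0.002,0,0,0],[0,0,0,0.003,0,0,0],[0,0,0,0.003,0,0,0]])

```text
clock: 6.05
tcp_pos: [0.5431, 0.1498, 0.045]
orientation: [-2.222, -2.221, 0.0]
contact_force: [-0.4, -0.5, 0.4]
grip_width: -0.0001
```

Call:
send_rows(deltas=[[0,0,0,0.001,0,0,0],[0,0,0,0.002,0,0,0],[0,0,0,0.002,0,0,0]])

```text
clock: 6.3
tcp_pos: [0.5431, 0.1498, 0.0448]
orientation: [2.222, 2.221, -0.0]
contact_force: [-1.0, 0.1, 0.4]
grip_width: 0.0003
```

Call:
send_rows(deltas=[[0,0,0,0.001,0,0,0],[0,0,0,0.002,0,0,0],[0,0,0,0.002,0,0,0]])

```text
clock: 6.55
tcp_pos: [0.5431, 0.1498, 0.0445]
orientation: [2.222, 2.221, 0.0]
contact_force: [0.2, -0.6, 0.6]
grip_width: -0.0
```

Call:
send_rows(deltas=[[0,0,0,0.001,0,0,0],[0,0,0,0.002,0,0,0],[0,0,0,0.002,0,0,0]])

```text
clock: 6.8
tcp_pos: [0.5431, 0.1498, 0.0442]
orientation: [2.222, 2.221, -0.0]
contact_force: [0.1, 1.1, 0.0]
grip_width: -0.0002
```

Call:
send_rows(deltas=[[0,0,0,0.001,0,0,0],[0,0,0,0.002,0,0,0],[0,0,0,0.002,0,0,0]])

```text
clock: 7.05
tcp_pos: [0.5431, 0.1498, 0.0439]
orientation: [2.222, 2.221, -0.0]
contact_force: [-0.5, -0.6, -0.5]
grip_width: 0.0002
```

Call:
send_rows(deltas=[[0,0,0,0.001,0,0,0],[0,0,0,0.002,0,0,0],[0,0,0,0.002,0,0,0]])

```text
clock: 7.3
tcp_pos: [0.5431, 0.1498, 0.0436]
orientation: [-2.222, -2.221, 0.0]
contact_force: [-0.4, -0.0, 0.1]
grip_width: -0.0001
```

Call:
send_rows(deltas=[[0,0,0,0.001,0,0,0],[0,0,0,0.002,0,0,0],[0,0,0,0.002,0,0,0]])

```text
clock: 7.55
tcp_pos: [0.5431, 0.1498, 0.0433]
orientation: [2.222, 2.221, -0.0]
contact_force: [0.2, -0.3, 0.2]
grip_width: 0.0004
```

Call:
send_rows(deltas=[[0,0,0,0.001,0,0,0],[0,0,0,0.002,0,0,0],[0,0,0,0.002,0,0,0]])

```text
clock: 7.8
tcp_pos: [0.5431, 0.1498, 0.043]
orientation: [2.222, 2.221, 0.0]
contact_force: [0.3, -0.8, 0.8]
grip_width: 0.0001
```

```bash
python3 - <<'E'
from h import *
f=cam("wrist")
for b in bows(f): print(b[:3])
a=cv2.resize(f["pixels"][150:350,230:430],None,fx=3,fy=3,interpolation=cv2.INTER_CUBIC)[:,:400]
s=cam("side"); 
b=cv2.resize(s["pixels"][200:280,250:330],(600,600),interpolation=cv2.INTER_CUBIC)[:,100:500]
print(r.get_obs()["contact_force"])
cv2.imwrite("pics/c5.png",np.hstack([a,b])[:,:,::-1])
E
```

```text
(array([0.54323814, 0.15466153]), np.float64(1.1579921770449375), np.float64(0.18153965023319196))
(array([0.74263531, 0.09675525]), np.float64(-84.3368494427602), np.float64(0.15373895688253175))
[-0.68173367  0.05716506  0.06643028]
```

View pics/c5.png

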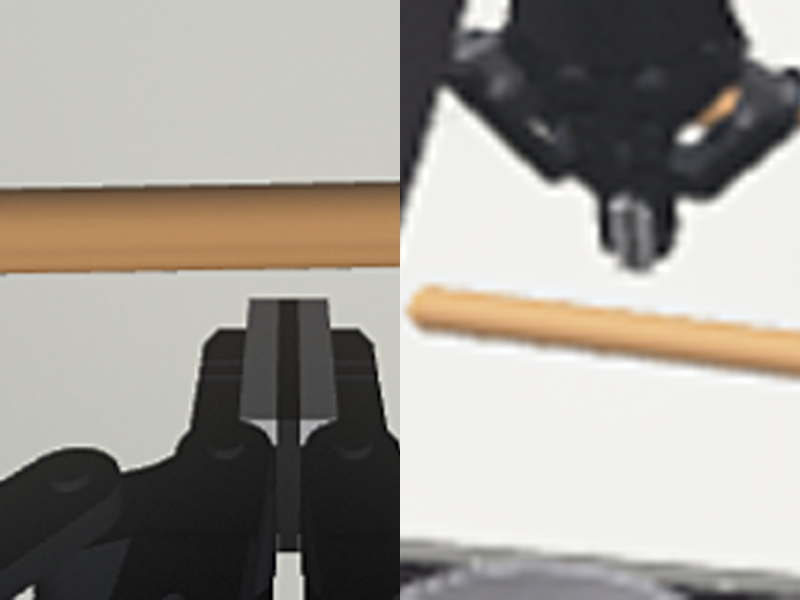

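```bash
python3 - <<'E'
from h import *
np.set_printoptions(precision=4,suppress=True)
s=cam("side");w=cam("wrist")
print(w["C"],r.get_obs()["tcp_pos"])
print("tip tri",tri(w,[[326.3,249.3]],s,[[295.3,235.5]]))
for z in(.03,.034,.04,.05,.06): print(z,"side",plane(s,[[295.3,235.5]],z)[0],"wrist",plane(w,[[326.3,249.3]],z)[0])
# pin by side + wrist at left(near-tip) point: pin lower/upper edges
for row in(184,270): print("pin edge wrist",plane(w,[[326.3,150+row/3]],.025)[0])
for p in pins(s,(250,172,352,278)): print(plane(s,p[0],.025))
E
```

```text
[0.5428 0.234  0.2045] [0.5431 0.1498 0.043 ]
tip tri [[0.5417 0.1545 0.0574 0.0034]]
0.03 side [0.5477 0.1295 0.03  ] wrist [0.543  0.1413 0.03  ]
0.034 side [0.5466 0.133  0.034 ] wrist [0.543  0.1434 0.034 ]
0.04 side [0.5451 0.1382 0.04  ] wrist [0.543  0.1466 0.04  ]
0.05 side [0.5425 0.1468 0.05  ] wrist [0.5429 0.1519 0.05  ]
0.06 side [0.5399 0.1554 0.06  ] wrist [0.5429 0.1572 0.06  ]
pin edge wrist [0.543  0.1649 0.025 ]
pin edge wrist [0.543  0.1453 0.025 ]
[[0.6311 0.1581 0.025 ]
 [0.455  0.1548 0.025 ]]
[[ 0.5572 -0.0663  0.025 ]
 [ 0.4458 -0.0634  0.025 ]]
```

The crop shows the shut fingertips at about crop pixel (290,298), clearly above and behind the pin. Triangulated from both views, they sit higher than the text says. I'll centre over the pin, go lower and measure again.

Call:
send_rows(deltas=[[0,0,0,-0.02,0,0,0],[0,0.02,0,-0.02,0,0,0],[0,0.036,0,-0.02,0,0,0],[0,0.036,0,-0.01,0,0,0],[0,0.036,0,0,0,0,0],[0,0.036,0,0,0,0,0]])

```text
clock: 8.5
tcp_pos: [0.5428, 0.1551, 0.0426]
orientation: [-2.221, -2.221, 0.001]
contact_force: [0.7, 0.6, 0.0]
grip_width: 0.0001
```

Call:
send_rows(deltas=[[0,0,0,0.004,0,0,0],[0,0,0,0.008,0,0,0],[0,0,0,0.008,0,0,0]])

```text
clock: 8.75
tcp_pos: [0.543, 0.1551, 0.0416]
orientation: [-2.222, -2.221, 0.0]
contact_force: [-0.9, 0.6, -0.7]
grip_width: 0.0
```

```bash
python3 - <<'E'
from h import *
w=cam("wrist"); s=cam("side"); t=cam("top"); o=r.get_obs(); print(o["clock"],o["tcp_pos"],o["contact_force"])
for b in bows(w): print(b[:3])
P=lambda f,x0,y0,x1,y1,k:cv2.resize(f["pixels"][y0:y1,x0:x1],(400,k),interpolation=cv2.INTER_CUBIC)
cv2.imwrite("pics/c6.png",np.hstack([P(w,260,170,393,370,600),np.vstack([P(s,270,190,337,240,300),P(t,235,145,302,195,300)])])[:,:,::-1])
E
```

```text
8.9 [0.54311151 0.15512701 0.04179446] [-0.72676745  0.67811318 -0.09745189]
(array([0.54324409, 0.15470971]), np.float64(1.1368468312994717), np.float64(0.18170561195621449))
(array([0.74209879, 0.09654002]), np.float64(-84.0873903453422), np.float64(0.15411464933084743))
```

View pics/c6.png

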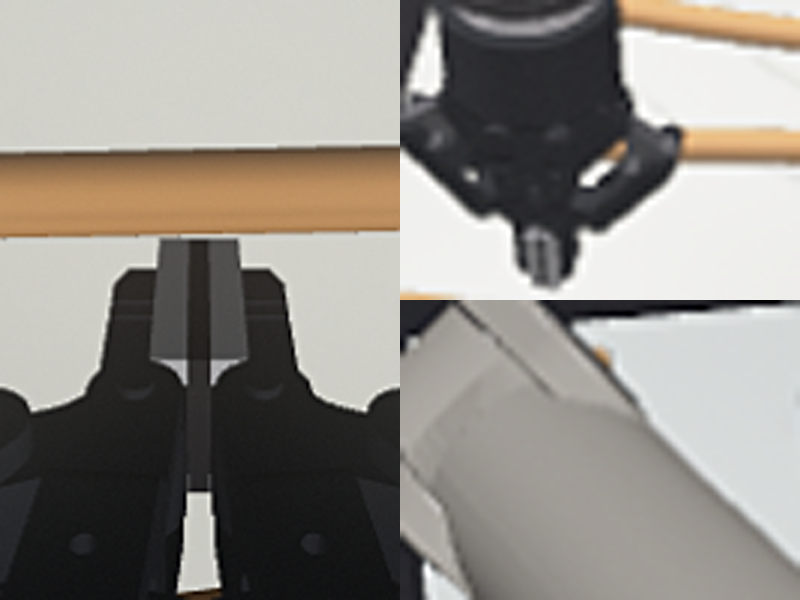

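The tip still projects onto the pin's -y edge (crop (198,238)) and there is no contact, so it is well above the pin. I'll keep probing down in small steps.

Call:
send_rows(deltas=[[0,0,0,0.004,0,0,0],[0,0,0,0.008,0,0,0],[0,0,0,0.008,0,0,0]])

```text
clock: 9.15
tcp_pos: [0.5431, 0.1551, 0.0405]
orientation: [-2.222, -2.221, 0.0]
contact_force: [1.1, 0.5, 0.4]
grip_width: 0.0002
```

Call:
send_rows(deltas=[[0,0,0,0.003,0,0,0],[0,0,0,0.005,0,0,0],[0,0,0,0.005,0,0,0]])

```text
clock: 9.4
tcp_pos: [0.5431, 0.1552, 0.0398]
orientation: [-2.222, -2.221, 0.0]
contact_force: [-0.7, 0.8, -0.7]
grip_width: -0.0002
```

Call:
send_rows(deltas=[[0,0,0,0.003,0,0,0],[0,0,0,0.005,0,0,0],[0,0,0,0.005,0,0,0]])

```text
clock: 9.65
tcp_pos: [0.5431, 0.1552, 0.039]
orientation: [-2.222, -2.221, 0.0]
contact_force: [-0.2, 0.1, -0.0]
grip_width: -0.0003
```

Call:
send_rows(deltas=[[0,0,0,0.004,0,0,0],[0,0,0,0.008,0,0,0],[0,0,0,0.008,0,0,0]])

```text
clock: 9.9
tcp_pos: [0.543, 0.1552, 0.0378]
orientation: [-2.222, -2.221, 0.0]
contact_force: [0.5, -1.4, -0.8]
grip_width: -0.0002
```

Call:
send_rows(deltas=[[0,0,0,0.003,0,0,0],[0,0,0,0.005,0,0,0],[0,0,0,0.005,0,0,0]])

```text
clock: 10.15
tcp_pos: [0.5431, 0.1552, 0.0371]
orientation: [-2.222, -2.221, 0.0]
contact_force: [0.6, 0.2, -1.2]
grip_width: -0.0005
```

Call:
send_rows(deltas=[[0,0,0,0.003,0,0,0],[0,0,0,0.005,0,0,0],[0,0,0,0.005,0,0,0]])

```text
clock: 10.4
tcp_pos: [0.5431, 0.1552, 0.0363]
orientation: [-2.222, -2.221, 0.0]
contact_force: [-0.1, 0.2, 0.1]
grip_width: 0.0
```

```bash
python3 - <<'E'
from h import *
w=cam("wrist"); s=cam("side"); o=r.get_obs(); print(o["clock"],o["tcp_pos"],o["contact_force"],w["C"]-o["tcp_pos"])
for b in bows(w): print(b[:3])
g=w["pixels"][:,325].astype(int); print(g[225:262].tolist()); print(w["pixels"][225:262,318].tolist())
cv2.imwrite("pics/w7.png",w["pixels"][:,:,::-1]);cv2.imwrite("pics/s7.png",s["pixels"][:,:,::-1])
E
```

```text
10.5 [0.54307889 0.15519519 0.0363885 ] [ 0.39684544 -0.67428353  0.38513645] [-0.00034363  0.08414126  0.16140714]
(array([0.54324008, 0.15458046]), np.float64(1.140315139171274), np.float64(0.18178972395811377))
(array([0.74217538, 0.09623143]), np.float64(-83.96435400191514), np.float64(0.15377920781514556))
[[104, 80, 58], [116, 89, 64], [124, 94, 66], [134, 102, 71], [140, 106, 72], [147, 110, 75], [154, 115, 77], [160, 120, 80], [165, 125, 81], [171, 129, 84], [176, 133, 87], [179, 134, 88], [183, 138, 91], [184, 138, 90], [186, 139, 91], [186, 140, 92], [186, 139, 92], [185, 138, 92], [184, 137, 90], [180, 134, 88], [178, 132, 86], [177, 131, 85], [183, 137, 88], [195, 144, 91], [118, 87, 60], [37, 35, 34], [42, 38, 36], [44, 40, 36], [44, 39, 35], [44, 39, 35], [44, 40, 36], [42, 39, 35], [42, 39, 35], [45, 39, 36], [42, 38, 35], [42, 39, 35], [41, 37, 34]]
[[101, 77, 55], [113, 87, 62], [125, 95, 68], [132, 100, 69], [140, 106, 73], [147, 112, 75], [151, 113, 76], [158, 119, 79], [163, 122, 80], [171, 128, 85], [177, 133, 87], [179, 134, 88], [182, 137, 91], [186, 140, 93], [185, 138, 91], [186, 139, 91], [187, 140, 93], [186, 139, 92], [184, 138, 92], [181, 135, 88], [178, 133, 87], [176, 131, 84], [181, 135, 87], [191, 142, 90], [130, 100, 74], [74, 73, 72], [75, 75, 75], [78, 77, 75], [78, 76, 75], [79, 77, 76], [77, 75, 73], [77, 75, 74], [79, 77, 75], [77, 75, 73], [78, 77, 75], [78, 76, 75], [77, 75, 74]]
```

Call:
send_rows(deltas=[[0,0,0,0.01,0,0,0],[0,0,0,0.02,0,0,0],[0,0,0,0.03,0,0,0],[0,0,0,0.03,0,0,0]])

```text
clock: 10.83
tcp_pos: [0.5429, 0.1551, 0.0315]
orientation: [-2.221, -2.221, 0.001]
contact_force: [-0.7, 0.5, 0.2]
grip_width: 0.0001
```

Call:
send_rows(deltas=[[0,0,0,0.005,0,0,0],[0,0,0,0.01,0,0,0],[0,0,0,0.015,0,0,0],[0,0,0,0.015,0,0,0]])

```text
clock: 11.17
tcp_pos: [0.543, 0.1551, 0.0295]
orientation: [-2.222, -2.221, 0.0]
contact_force: [0.2, -0.4, 0.4]
grip_width: 0.0002
```

```bash
python3 - <<'E'
from h import *
w=cam("wrist"); s=cam("side"); o=r.get_obs(); print(o["clock"],o["tcp_pos"],o["contact_force"])
P=lambda f,x0,y0,x1,y1,k:cv2.resize(f["pixels"][y0:y1,x0:x1],(400,k),interpolation=cv2.INTER_CUBIC)
cv2.imwrite("pics/c8.png",np.hstack([P(w,270,180,370,280,400),P(s,262,210,332,280,400)])[:,:,::-1])
E
```

```text
11.2667 [0.54310144 0.15521076 0.02965296] [0.65232855 0.68481144 0.0033651 ]
```

View pics/c8.png

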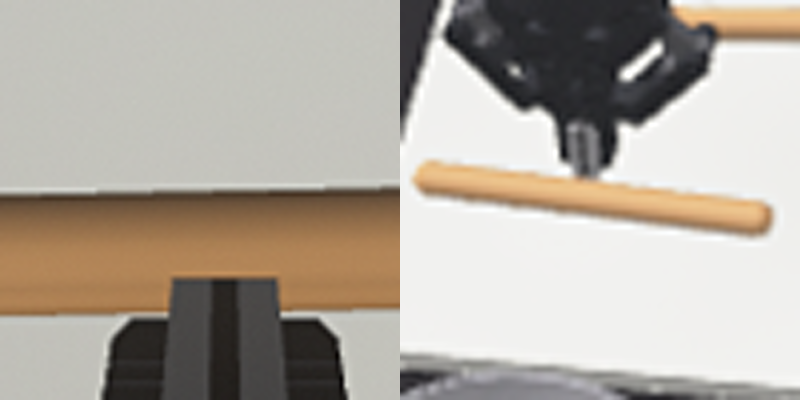

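The wrist crop shows the tip now overlapping the near quarter of the pin (crop (225,280)), with no contact yet. Continuing down.

Call:
send_rows(deltas=[[0,0,0,0.01,0,0,0],[0,0,0,0.016,0,0,0],[0,0,0,0.02,0,0,0],[0,0,0,0.02,0,0,0]])

```text
clock: 11.6
tcp_pos: [0.543, 0.1551, 0.0265]
orientation: [-2.222, -2.221, 0.0]
contact_force: [-0.1, 0.8, 0.6]
grip_width: 0.0003
```

Call:
send_rows(deltas=[[0,0,0,0.002,0,0,0],[0,0,0,0.004,0,0,0],[0,0,0,0.004,0,0,0]])

```text
clock: 11.85
tcp_pos: [0.5431, 0.1552, 0.026]
orientation: [2.222, 2.221, -0.0]
contact_force: [0.1, -0.1, -0.8]
grip_width: -0.0002
```

Call:
send_rows(deltas=[[0,0,0,0.002,0,0,0],[0,0,0,0.004,0,0,0],[0,0,0,0.004,0,0,0]])

```text
clock: 12.1
tcp_pos: [0.5431, 0.1552, 0.0254]
orientation: [2.222, 2.221, 0.0]
contact_force: [-0.4, -0.5, 0.3]
grip_width: -0.0
```

Call:
send_rows(deltas=[[0,0,0,0.002,0,0,0],[0,0,0,0.004,0,0,0],[0,0,0,0.004,0,0,0]])

```text
clock: 12.35
tcp_pos: [0.5431, 0.1552, 0.0248]
orientation: [-2.221, -2.221, 0.0]
contact_force: [-0.0, -0.4, 0.3]
grip_width: 0.0001
```

Call:
send_rows(deltas=[[0,0,0,0.003,0,0,0],[0,0,0,0.006,0,0,0],[0,0,0,0.006,0,0,0]])

```text
clock: 12.6
tcp_pos: [0.543, 0.1552, 0.0238]
orientation: [-2.222, -2.221, 0.0]
contact_force: [-0.7, -0.4, 0.9]
grip_width: 0.0002
```

Call:
send_rows(deltas=[[0,0,0,0.003,0,0,0],[0,0,0,0.003,0,0,0]])

```text
clock: 12.77
tcp_pos: [0.5431, 0.1552, 0.0234]
orientation: [-2.222, -2.221, 0.0]
contact_force: [-0.3, 0.8, -0.1]
grip_width: 0.0003
```

Call:
send_rows(deltas=[[0,0,0,0.003,0,0,0],[0,0,0,0.003,0,0,0]])

```text
clock: 12.93
tcp_pos: [0.5431, 0.1552, 0.023]
orientation: [2.222, 2.221, -0.0]
contact_force: [-0.4, 0.4, 0.6]
grip_width: -0.0001
```

Call:
send_rows(deltas=[[0,0,0,0.003,0,0,0],[0,0,0,0.003,0,0,0]])

```text
clock: 13.1
tcp_pos: [0.5431, 0.1552, 0.0225]
orientation: [-2.222, -2.221, 0.0]
contact_force: [-0.2, 0.5, -0.6]
grip_width: 0.0
```

```bash
python3 - <<'E'
from h import *
w=cam("wrist"); s=cam("side"); o=r.get_obs(); print(o["clock"],o["tcp_pos"],o["contact_force"])
g=w["pixels"][205:262,318].astype(int); print((g[:,0]-g[:,2]).tolist())
g=s["pixels"][225:262,:].astype(int)
for c in (288,291,294,297): print(c,g[:,c,0].tolist(),(g[:,c,0]-g[:,c,2]).tolist())
E
```

```text
13.2 [0.54308803 0.1551704  0.02258699] [-0.06394763 -0.5730349  -0.06795974]
[7, 7, 7, 7, 6, 7, 8, 7, 7, 7, 8, 7, 8, 7, 6, 7, 6, 7, 8, 6, 7, 7, 8, 7, 8, 7, 6, 14, 25, 34, 41, 46, 51, 57, 60, 65, 68, 72, 76, 77, 81, 84, 86, 93, 51, 2, 0, 3, 3, 2, 3, 2, 2, 3, 3, 4, 2]
288 [42, 43, 39, 35, 37, 46, 112, 201, 241, 243, 243, 248, 247, 246, 243, 233, 230, 236, 232, 216, 178, 163, 229, 245, 242, 242, 242, 242, 242, 242, 242, 242, 242, 242, 241, 241, 241] [-4, -5, -4, -4, -5, -3, 1, 5, 4, 3, 3, 2, 2, 1, 0, 11, 102, 95, 96, 96, 82, 39, 5, 1, 1, 2, 2, 2, 3, 2, 2, 3, 3, 3, 2, 2, 2]
291 [43, 41, 40, 40, 41, 41, 40, 37, 61, 108, 92, 85, 85, 80, 68, 137, 225, 230, 236, 224, 195, 158, 198, 246, 243, 242, 241, 242, 242, 242, 242, 242, 242, 242, 241, 241, 241] [-5, -4, -4, -3, -3, -4, -4, -4, -3, -3, -2, -2, -2, -3, -4, 26, 76, 92, 96, 97, 87, 64, 22, -1, 2, 2, 2, 2, 2, 2, 2, 2, 2, 3, 2, 2, 2]
294 [41, 43, 43, 41, 36, 37, 42, 49, 76, 122, 90, 84, 84, 80, 67, 68, 67, 131, 234, 231, 211, 165, 173, 244, 243, 242, 242, 242, 242, 242, 242, 242, 242, 242, 241, 241, 241] [-3, -4, -3, -3, -3, -5, -3, -2, -2, -2, -1, -1, -1, -1, -1, -1, -7, 46, 100, 97, 95, 77, 26, 0, 1, 2, 2, 2, 2, 3, 2, 3, 2, 2, 2, 2, 2]
297 [41, 41, 46, 41, 42, 41, 41, 40, 39, 37, 40, 49, 53, 56, 62, 67, 125, 215, 240, 234, 219, 185, 155, 216, 245, 242, 242, 242, 242, 242, 242, 242, 242, 241, 241, 241, 241] [-4, -4, -4, -4, -3, -4, -3, -4, -5, -4, -3, -4, -4, -4, -3, -5, 21, 83, 97, 97, 97, 84, 50, 15, 0, 1, 2, 2, 2, 2, 2, 3, 3, 2, 2, 2, 2]
```

Call:
send_rows(deltas=[[0,0,0,0.01,0,0,0],[0,0,0,0.018,0,0,0],[0,0,0,0.018,0,0,0]])

```text
clock: 13.45
tcp_pos: [0.5429, 0.1551, 0.0196]
orientation: [-2.221, -2.221, 0.001]
contact_force: [0.1, -0.3, 0.1]
grip_width: -0.0003
```

Call:
send_rows(deltas=[[0,0,0,0.004,0,0,0],[0,0,0,0.004,0,0,0]])

```text
clock: 13.62
tcp_pos: [0.543, 0.1552, 0.0192]
orientation: [-2.221, -2.221, 0.0]
contact_force: [0.2, -0.3, -0.2]
grip_width: 0.0001
```

Call:
send_rows(deltas=[[0,0,0,0.004,0,0,0],[0,0,0,0.004,0,0,0]])

```text
clock: 13.78
tcp_pos: [0.5431, 0.1552, 0.0186]
orientation: [2.222, 2.221, -0.0]
contact_force: [0.0, -0.1, 0.6]
grip_width: -0.0002
```

Call:
send_rows(deltas=[[0,0,0,0.004,0,0,0],[0,0,0,0.004,0,0,0]])

```text
clock: 13.95
tcp_pos: [0.5431, 0.1551, 0.018]
orientation: [2.222, 2.221, -0.0]
contact_force: [-0.6, 0.5, 0.4]
grip_width: 0.0002
```

Call:
send_rows(deltas=[[0,0,0,0.006,0,0,0],[0,0,0,0.01,0,0,0],[0,0,0,0.01,0,0,0]])

```text
clock: 14.2
tcp_pos: [0.543, 0.1551, 0.0165]
orientation: [-2.222, -2.221, 0.0]
contact_force: [-0.7, -0.7, -0.2]
grip_width: 0.0
```

Call:
send_rows(deltas=[[0,0,0,0.003,0,0,0],[0,0,0,0.003,0,0,0]])

```text
clock: 14.37
tcp_pos: [0.543, 0.1552, 0.0161]
orientation: [-2.222, -2.221, 0.0]
contact_force: [0.2, -0.3, 0.0]
grip_width: -0.0001
```

Call:
send_rows(deltas=[[0,0,0,0.003,0,0,0],[0,0,0,0.003,0,0,0]])

```text
clock: 14.53
tcp_pos: [0.5431, 0.1552, 0.0156]
orientation: [-2.222, -2.221, 0.0]
contact_force: [0.2, 0.0, 0.5]
grip_width: 0.0001
```

Call:
send_rows(deltas=[[0,0,0,0.003,0,0,0],[0,0,0,0.003,0,0,0]])

```text
clock: 14.7
tcp_pos: [0.5431, 0.1552, 0.0152]
orientation: [2.222, 2.221, -0.0]
contact_force: [-0.1, -0.3, -0.3]
grip_width: -0.0002
```

```bash
python3 - <<'E'
from h import *
w=cam("wrist"); s=cam("side"); o=r.get_obs(); print(o["clock"],o["tcp_pos"],o["contact_force"])
P=lambda f,x0,y0,x1,y1,k:cv2.resize(f["pixels"][y0:y1,x0:x1],(400,k),interpolation=cv2.INTER_CUBIC)
cv2.imwrite("pics/c9.png",np.hstack([P(w,270,180,370,280,400),P(s,262,210,332,280,400)])[:,:,::-1])
E
```

```text
14.8 [0.54311689 0.15518736 0.01526215] [-1.30381206  0.46734498  0.03118243]
```

View pics/c9.png

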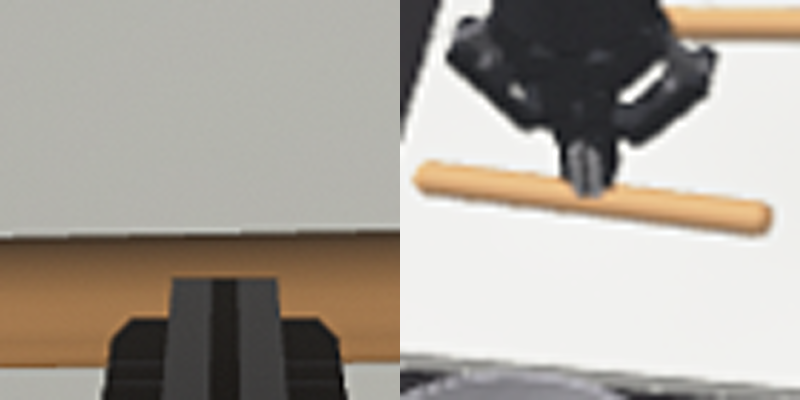

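The tip is now over the middle of the pin in both crops, so contact is close.

Call:
send_rows(deltas=[[0,0,0,0.004,0,0,0],[0,0,0,0.008,0,0,0],[0,0,0,0.008,0,0,0]])

```text
clock: 15.05
tcp_pos: [0.5432, 0.1557, 0.0149]
orientation: [2.221, 2.221, 0.001]
contact_force: [-3.5, -0.2, 7.2]
grip_width: 0.0003
```

Call:
send_rows(deltas=[[0,0,0,0.003,0,0,0],[0,0,0,0.003,0,0,0]])

```text
clock: 15.22
tcp_pos: [0.5433, 0.1559, 0.0148]
orientation: [2.221, 2.221, 0.001]
contact_force: [-3.0, -0.4, 11.1]
grip_width: 0.0
```

Call:
send_rows(deltas=[[0,0,0,0.003,0,0,0],[0,0,0,0.003,0,0,0]])

```text
clock: 15.38
tcp_pos: [0.5433, 0.1561, 0.0147]
orientation: [2.221, 2.221, 0.001]
contact_force: [-5.1, -0.7, 14.9]
grip_width: -0.0002
```

Call:
send_rows(deltas=[[0,0,0,0.003,0,0,0],[0,0,0,0.003,0,0,0]])

```text
clock: 15.55
tcp_pos: [0.5433, 0.1563, 0.0147]
orientation: [2.22, 2.222, 0.002]
contact_force: [-5.7, -0.9, 19.1]
grip_width: 0.0001
```

Contact comes at TCP z = 0.0150, so the tip is about 19 mm behind the TCP. Stiffness is about 8.5 N/mm. I'll ease off to about 5 N and start rolling L.

Call:
send_rows(deltas=[[0,0,0,-0.006,0,0,0],[0,0,0,-0.011,0,0,0],[0,0,0,-0.011,0,0,0]])

```text
clock: 15.8
tcp_pos: [0.5432, 0.1555, 0.0148]
orientation: [2.221, 2.221, 0.001]
contact_force: [-2.2, 0.5, 8.4]
grip_width: -0.0
```

Call:
send_rows(deltas=[[0,0.013,0,0,0,0,0],[0,0.026,0,0,0,0,0],[0,0.04,0,0,0,0,0],[0,0.04,0,0,0,0,0]])

```text
clock: 16.13
tcp_pos: [0.5431, 0.162, 0.0149]
orientation: [-2.221, -2.222, -0.001]
contact_force: [-2.5, 0.3, 7.4]
grip_width: -0.0002
```

Call:
send_rows(deltas=[[0,0.015,0,0,0,0,0],[0,0.03,0,0,0,0,0],[0,0.045,0,0,0,0,0],[0,0.06,0,0,0,0,0],[0,0.075,0,0,0,0,0],[0,0.09,0,0,0,0,0],[0,0.09,0,0,0,0,0]])

```text
clock: 16.72
tcp_pos: [0.5429, 0.1757, 0.0147]
orientation: [-2.22, -2.222, -0.001]
contact_force: [-2.7, 0.6, 5.3]
grip_width: -0.0001
```

Call:
send_rows(deltas=[[0,0,0,-0.03,0,0,0],[0,-0.05,0,-0.03,0,0,0],[0,-0.11,0,-0.03,0,0,0],[0,-0.11,0,-0.03,0,0,0],[0,-0.11,0,-0.01,0,0,0],[0,-0.11,0,-0.003,0,0,0],[0,-0.11,0,0,0,0,0],[0,-0.11,0,0,0,0,0]])

```text
clock: 17.38
tcp_pos: [0.5434, 0.1587, 0.0148]
orientation: [2.221, 2.221, 0.001]
contact_force: [-1.2, -1.3, 6.2]
grip_width: 0.0002
```

Call:
send_rows(deltas=[[0,0.015,0,0,0,0,0],[0,0.03,0,0,0,0,0],[0,0.045,0,0,0,0,0],[0,0.06,0,0,0,0,0],[0,0.075,0,0,0,0,0],[0,0.09,0,0,0,0,0],[0,0.09,0,0,0,0,0]])

```text
clock: 17.97
tcp_pos: [0.5431, 0.1732, 0.0149]
orientation: [-2.22, -2.222, -0.002]
contact_force: [-1.5, 0.1, 6.0]
grip_width: 0.0001
```

```bash
python3 - <<'E'
from h import *
w=cam("wrist"); s=cam("side"); o=r.get_obs(); print(o["clock"],o["tcp_pos"],o["contact_force"])
for b in bows(w): print(b[:3])
for p in pins(s,(245,172,352,278)): print(plane(s,p[0],.025))
E
```

```text
18.0667 [0.54306458 0.17293851 0.01487185] [-2.23979069 -0.45286937  5.9639751 ]
(array([0.5428953, 0.1735533]), np.float64(1.1149649648201467), np.float64(0.18238977543018822))
[[0.63133136 0.17645016 0.025     ]
 [0.45453245 0.1733094  0.025     ]]
[[0.44029538 0.01589314 0.025     ]
 [0.53785062 0.03340445 0.025     ]]
[[ 0.56358191 -0.06613528  0.025     ]
 [ 0.44581831 -0.06305388  0.025     ]]
```

Call:
send_rows(deltas=[[0,0.015,0,0,0,0,0],[0,0.03,0,0,0,0,0],[0,0.045,0,0,0,0,0],[0,0.06,0,0,0,0,0],[0,0.075,0,0,0,0,0],[0,0.09,0,0,0,0,0],[0,0.105,0,0,0,0,0],[0,0.12,0,0,0,0,0],[0,0.12,0,0,0,0,0]])

```text
clock: 18.82
tcp_pos: [0.5427, 0.1912, 0.0148]
orientation: [-2.22, -2.222, -0.001]
contact_force: [-3.4, 0.3, 6.6]
grip_width: -0.0003
```

Call:
send_rows(deltas=[[0,0,0,-0.03,0,0,0],[0,-0.05,0,-0.03,0,0,0],[0,-0.1,0,-0.03,0,0,0],[0,-0.1,0,-0.03,0,0,0],[0,-0.1,0,-0.01,0,0,0],[0,-0.1,0,-0.003,0,0,0],[0,-0.1,0,0,0,0,0],[0,-0.1,0,0,0,0,0]])

```text
clock: 19.48
tcp_pos: [0.5433, 0.1751, 0.0147]
orientation: [2.221, 2.221, 0.001]
contact_force: [-1.8, 0.4, 5.7]
grip_width: -0.0
```

Call:
send_rows(deltas=[[0,0.015,0,0,0,0,0],[0,0.03,0,0,0,0,0],[0,0.045,0,0,0,0,0],[0,0.06,0,0,0,0,0],[0,0.075,0,0,0,0,0],[0,0.09,0,0,0,0,0],[0,0.105,0,0,0,0,0],[0,0.12,0,0,0,0,0],[0,0.135,0,0,0,0,0],[0,0.15,0,0,0,0,0],[0,0.165,0,0,0,0,0],[0,0.165,0,0,0,0,0]])

```text
clock: 20.48
tcp_pos: [0.5428, 0.201, 0.0149]
orientation: [-2.22, -2.222, -0.001]
contact_force: [-2.1, -0.8, 6.8]
grip_width: -0.0002
```

Call:
send_rows(deltas=[[0,0,0,-0.06,0,0,0],[0,0,0,-0.15,0,0,0],[0,0,0,-0.15,0,0,0],[0,0,0,-0.15,0,0,0]])

```text
clock: 20.82
tcp_pos: [0.5441, 0.1998, 0.0381]
orientation: [2.221, 2.22, 0.003]
contact_force: [-0.0, -1.1, -0.3]
grip_width: -0.0
```

```bash
python3 - <<'E'
from h import *
s=cam("side"); o=r.get_obs(); print(o["clock"],o["tcp_pos"],o["orientation"],o["joints"],o["contact_force"])
for p in pins(s,(245,172,352,278)): print(plane(s,p[0],.025))
E
```

```text
20.8667 [0.54357253 0.19937653 0.03739716] [2.22159046e+00 2.22041345e+00 1.56720119e-03] [-0.02125335  0.61074855 -0.57735126  1.89177043  0.46478684  0.7740191
 -0.85589097] [ 0.21730699  0.32678902 -0.82109274]
[[0.63067384 0.19868149 0.025     ]
 [0.45338888 0.19597092 0.025     ]]
[[0.44029538 0.01589314 0.025     ]
 [0.54672242 0.03499935 0.025     ]]
[[ 0.57392324 -0.06750596  0.025     ]
 [ 0.44582599 -0.06323619  0.025     ]]
```

L rolled 41 mm at a steady 5–7 N, so it is true. Now M.

Call:
send_rows(deltas=[[0,-0.25,-0.02,0,0,0,-0.012],[0,-0.5,-0.05,0,0,0,-0.025],[0,-0.75,-0.08,0,0,0,-0.04],[0,-1,-0.105,0,0,0,-0.051],[0,-1,-0.105,0,0,0,-0.051],[0,-1,-0.105,0,0,0,-0.051],[0,-1,-0.105,0,0,0,-0.051]])

```text
clock: 21.45
tcp_pos: [0.5274, 0.0497, 0.0368]
orientation: [-2.038, -2.391, -0.001]
contact_force: [-0.8, 1.4, -0.5]
grip_width: -0.0003
```

Call:
send_rows(deltas=[[0,-0.08,0,0,0,0,0],[0,-0.165,-0.03,0,0,0,0],[0,-0.165,-0.03,0,0,0,0],[0,-0.165,-0.03,0.05,0,0,0],[0,-0.165,-0.03,0.1,0,0,0],[0,-0.165,-0.03,0.12,0,0,0],[0,-0.165,-0.03,0.12,0,0,0]])

```text
clock: 22.03
tcp_pos: [0.526, 0.0252, 0.0177]
orientation: [-2.034, -2.392, 0.002]
contact_force: [0.1, 0.1, 0.4]
grip_width: -0.0
```

```bash
python3 - <<'E'
from h import *
o=r.get_obs(); print(o["clock"],o["tcp_pos"],o["orientation"],o["joints"],o["contact_force"])
from scipy.spatial.transform import Rotation as Q
R=Q.from_rotvec(o["orientation"]).as_matrix(); print(R)
w=cam("wrist")
for b in bows(w): print(b[:3])
E
```

```text
22.0333 [0.52600495 0.02524238 0.01765174] [-2.03371040e+00 -2.39222716e+00  1.53450478e-03] [ 0.30685845  0.58524828 -0.5978915   2.0192078   0.50979814  0.68889221
 -0.45586   ] [0.08003333 0.13160788 0.44077304]
[[-1.60950387e-01  9.86960568e-01 -1.95192997e-03]
 [ 9.86962260e-01  1.60951408e-01  3.76491737e-04]
 [ 6.85748375e-04 -1.86588473e-03 -9.99998024e-01]]
(array([0.52730119, 0.02841393]), np.float64(9.238850318009344), np.float64(0.18121385966096937))
```

Call:
send_rows(deltas=[[0,-0.01,0.01,0.01,0,0,0],[0,-0.01,0.01,0.016,0,0,0],[0,-0.01,0.01,0.018,0,0,0],[0,-0.01,0.01,0.018,0,0,0],[0,-0.01,0.01,0.018,0,0,0]])

```text
clock: 22.5
tcp_pos: [0.5286, 0.0231, 0.0163]
orientation: [2.037, 2.392, 0.0]
contact_force: [-0.2, -0.7, -0.6]
grip_width: 0.0002
```

Call:
send_rows(deltas=[[0,0,0,0.003,0,0,0],[0,0,0,0.003,0,0,0]])

```text
clock: 22.67
tcp_pos: [0.5286, 0.023, 0.0157]
orientation: [2.037, 2.392, 0.0]
contact_force: [0.4, 0.5, -0.1]
grip_width: -0.0003
```

Call:
send_rows(deltas=[[0,0,0,0.002,0,0,0],[0,0,0,0.002,0,0,0]])

```text
clock: 22.83
tcp_pos: [0.5285, 0.023, 0.0154]
orientation: [2.037, 2.392, 0.0]
contact_force: [0.1, -0.2, -0.5]
grip_width: 0.0
```

Call:
send_rows(deltas=[[0,0.01,0,0.003,0,0,0],[0,0.01,0,0.003,0,0,0]])

```text
clock: 23.0
tcp_pos: [0.5283, 0.0249, 0.015]
orientation: [-2.036, -2.392, -0.0]
contact_force: [0.2, -0.0, 2.0]
grip_width: -0.0
```

Call:
send_rows(deltas=[[0,0,0,0.003,0,0,0],[0,0,0,0.003,0,0,0]])

```text
clock: 23.17
tcp_pos: [0.5284, 0.0248, 0.0149]
orientation: [2.036, 2.392, -0.0]
contact_force: [-1.3, 0.4, 4.2]
grip_width: -0.0001
```

Call:
send_rows(deltas=[[0,0,0,0.002,0,0,0],[0,0,0,0.002,0,0,0]])

```text
clock: 23.33
tcp_pos: [0.5284, 0.0248, 0.0149]
orientation: [2.036, 2.392, -0.0]
contact_force: [-1.8, -0.8, 7.9]
grip_width: -0.0001
```

Call:
send_rows(deltas=[[0,0.015,0,0,0,0,0],[0,0.03,0,0,0,0,0],[0,0.045,0,0,0,0,0],[0,0.06,0,0,0,0,0],[0,0.06,0,0,0,0,0]])

```text
clock: 23.75
tcp_pos: [0.5269, 0.034, 0.0148]
orientation: [2.036, 2.392, 0.0]
contact_force: [-3.0, -0.1, 7.9]
grip_width: -0.0
```

Call:
send_rows(deltas=[[0,0.015,0,0,0,0,0],[0,0.03,0,0,0,0,0],[0,0.045,0,0,0,0,0],[0,0.06,0,0,0,0,0],[0,0.075,0,0,0,0,0],[0,0.09,0,0,0,0,0],[0,0.105,0,0,0,0,0],[0,0.12,0,0,0,0,0],[0,0.12,0,0,0,0,0]])

```text
clock: 24.5
tcp_pos: [0.524, 0.0518, 0.0148]
orientation: [2.036, 2.392, 0.0]
contact_force: [-2.3, -0.0, 7.4]
grip_width: 0.0001
```

```bash
python3 - <<'E'
from h import *
w=cam("wrist"); o=r.get_obs(); print(o["clock"],o["tcp_pos"],o["contact_force"])
for b in bows(w): print(b[:3])
E
```

```text
24.55 [0.52399395 0.05167209 0.01483143] [-2.42714808  0.2461695   7.95981887]
```

Call:
send_rows(deltas=[[0,0,0,-0.03,0,0,0],[0,-0.05,0,-0.03,0,0,0],[0,-0.095,0,-0.03,0,0,0],[0,-0.095,0,-0.03,0,0,0],[0,-0.095,0,-0.01,0,0,0],[0,-0.095,0,-0.003,0,0,0],[0,-0.095,0,0,0,0,0],[0,-0.095,0,0,0,0,0]])

```text
clock: 25.22
tcp_pos: [0.5264, 0.0371, 0.0147]
orientation: [2.036, 2.392, -0.001]
contact_force: [-2.4, -1.1, 9.6]
grip_width: -0.0002
```

Call:
send_rows(deltas=[[0,0.015,0,0,0,0,0],[0,0.03,0,0,0,0,0],[0,0.045,0,0,0,0,0],[0,0.06,0,0,0,0,0],[0,0.075,0,0,0,0,0],[0,0.09,0,0,0,0,0],[0,0.09,0,0,0,0,0]])

```text
clock: 25.8
tcp_pos: [0.5241, 0.0514, 0.0148]
orientation: [2.035, 2.393, 0.0]
contact_force: [-3.7, -0.1, 10.1]
grip_width: -0.0004
```

Call:
send_rows(deltas=[[0,0.015,0,0,0,0,0],[0,0.03,0,0,0,0,0],[0,0.045,0,0,0,0,0],[0,0.06,0,0,0,0,0],[0,0.075,0,0,0,0,0],[0,0.09,0,0,0,0,0],[0,0.09,0,0,0,0,0]])

```text
clock: 26.38
tcp_pos: [0.5219, 0.0647, 0.0148]
orientation: [2.035, 2.393, 0.0]
contact_force: [-2.1, -0.2, 10.8]
grip_width: -0.0002
```

Call:
send_rows(deltas=[[0,0,0,-0.03,0,0,0],[0,-0.05,0,-0.03,0,0,0],[0,-0.095,0,-0.03,0,0,0],[0,-0.095,0,-0.03,0,0,0],[0,-0.095,0,-0.01,0,0,0],[0,-0.095,0,-0.003,0,0,0],[0,-0.095,0,0,0,0,0],[0,-0.095,0,0,0,0,0]])

```text
clock: 27.05
tcp_pos: [0.5243, 0.0495, 0.0144]
orientation: [2.037, 2.392, -0.001]
contact_force: [-1.6, -1.5, 6.1]
grip_width: 0.0001
```

Call:
send_rows(deltas=[[0,0.015,0,0,0,0,0],[0,0.03,0,0,0,0,0],[0,0.045,0,0,0,0,0],[0,0.06,0,0,0,0,0],[0,0.075,0,0,0,0,0],[0,0.09,0,0,0,0,0],[0,0.105,0,0,0,0,0],[0,0.12,0,0,0,0,0],[0,0.135,0,0,0,0,0],[0,0.15,0,0,0,0,0],[0,0.165,0,0,0,0,0],[0,0.165,0,0,0,0,0]])

```text
clock: 28.05
tcp_pos: [0.5201, 0.0751, 0.0148]
orientation: [2.035, 2.393, 0.0]
contact_force: [-2.9, -0.2, 9.9]
grip_width: 0.0002
```

Call:
send_rows(deltas=[[0,0,0,-0.06,0,0,0],[0,0,0,-0.15,0,0,0],[0,0,0,-0.15,0,0,0],[0,0,0,-0.15,0,0,0]])

```text
clock: 28.38
tcp_pos: [0.5212, 0.0743, 0.0378]
orientation: [2.036, 2.391, 0.003]
contact_force: [0.5, -0.0, 0.5]
grip_width: -0.0003
```

```bash
python3 - <<'E'
from h import *
s=cam("side");w=cam("wrist"); o=r.get_obs(); print(o["clock"],o["tcp_pos"],o["contact_force"])
for p in pins(s,(245,172,352,278)): print(plane(s,p[0],.025))
for b in bows(w): print("w",b[:3])
E
```

```text
28.4833 [0.52033714 0.073931   0.03679445] [-0.82344635 -0.35922542 -0.25985585]
[[0.63070954 0.19850312 0.025     ]
 [0.45340201 0.19579622 0.025     ]]
[[0.43120741 0.05636398 0.025     ]
 [0.60398379 0.08744128 0.025     ]]
w (array([0.52005711, 0.07053167]), np.float64(9.381330142044423), np.float64(0.18153301654768128))
w (array([0.54466608, 0.19686825]), np.float64(2.4756676396363018), np.float64(0.17939266348610988))
```

M also rolled true: 6–11 N with no rise in height. Its mid is now at (0.518, 0.072). Now the arched pin R.

Call:
send_rows(deltas=[[0,-0.25,-0.02,0,0,0,0.016],[0,-0.5,-0.04,0,0,0,0.032],[0,-0.75,-0.06,0,0,0,0.05],[0,-0.973,-0.071,0,0,0,0.068],[0,-0.973,-0.071,0,0,0,0.068],[0,-0.973,-0.071,0.06,0,0,0.068],[0,-0.973,-0.071,0.11,0,0,0.068],[0,-0.973,-0.071,0.13,0,0,0.068],[0,-0.973,-0.071,0.13,0,0,0.068],[0,-0.973,-0.071,0.13,0,0,0.068]])

```text
clock: 29.32
tcp_pos: [0.5327, -0.0701, 0.0167]
orientation: [-2.276, -2.163, 0.0]
contact_force: [-0.6, -0.0, 0.4]
grip_width: -0.0001
```

```bash
python3 - <<'E'
from h import *
o=r.get_obs(); print(o["clock"],o["tcp_pos"],o["orientation"],o["contact_force"])
w=cam("wrist")
for b in bows(w): print(b)
E
```

```text
29.3167 [ 0.5326632  -0.07007837  0.01670235] [-2.27643221e+00 -2.16321789e+00  3.86084391e-04] [-0.55982573 -0.02053393  0.4306722 ]
(array([ 0.53486771, -0.06956611]), np.float64(-2.8662309956663647), np.float64(0.18117431288891345), [np.float64(-1.37), np.float64(-0.35), np.float64(0.4), np.float64(1.34), np.float64(4.43), np.float64(0.8), np.float64(0.38), np.float64(-0.32), np.float64(-1.4)], np.float64(4.434665132240837))
```

Call:
send_rows(deltas=[[0,-0.005,0,0.006,0,0,0],[0,-0.005,0,0.009,0,0,0],[0,-0.005,0,0.009,0,0,0]])

```text
clock: 29.62
tcp_pos: [0.5331, -0.0723, 0.016]
orientation: [2.28, 2.161, 0.0]
contact_force: [-0.0, 0.1, 1.0]
grip_width: -0.0002
```

Call:
send_rows(deltas=[[0,0,0,0.003,0,0,0],[0,0,0,0.003,0,0,0]])

```text
clock: 29.78
tcp_pos: [0.533, -0.0724, 0.0155]
orientation: [2.28, 2.161, 0.0]
contact_force: [-0.7, -0.1, 0.4]
grip_width: 0.0002
```

Call:
send_rows(deltas=[[0,0,0,0.002,0,0,0],[0,0,0,0.002,0,0,0]])

```text
clock: 29.95
tcp_pos: [0.533, -0.0724, 0.0151]
orientation: [2.28, 2.161, -0.0]
contact_force: [0.0, -0.0, 1.0]
grip_width: 0.0001
```

Call:
send_rows(deltas=[[0,0,0,0.003,0,0,0],[0,0,0,0.003,0,0,0]])

```text
clock: 30.12
tcp_pos: [0.5331, -0.0723, 0.0149]
orientation: [2.28, 2.161, -0.0]
contact_force: [-1.5, -0.0, 3.4]
grip_width: -0.0001
```

Call:
send_rows(deltas=[[0,0,0,0.002,0,0,0],[0,0,0,0.002,0,0,0]])

```text
clock: 30.28
tcp_pos: [0.5331, -0.0723, 0.0149]
orientation: [2.28, 2.161, -0.0]
contact_force: [-3.7, 1.1, 6.9]
grip_width: 0.0002
```

Call:
send_rows(deltas=[[0,0.015,0,0,0,0,0],[0,0.03,0,0,0,0,0],[0,0.03,0,0,0,0,0]])

```text
clock: 30.53
tcp_pos: [0.5334, -0.0674, 0.0148]
orientation: [2.279, 2.162, 0.0]
contact_force: [-2.0, 0.1, 6.3]
grip_width: -0.0
```

Call:
send_rows(deltas=[[0,0.015,0,0,0,0,0],[0,0.03,0,0,0,0,0],[0,0.045,0,0,0,0,0],[0,0.045,0,0,0,0,0]])

```text
clock: 30.87
tcp_pos: [0.5338, -0.0606, 0.0148]
orientation: [2.279, 2.162, 0.0]
contact_force: [-1.8, -0.9, 6.0]
grip_width: 0.0
```

Call:
send_rows(deltas=[[0,0.015,0,0,0,0,0],[0,0.03,0,0,0,0,0],[0,0.03,0,0,0,0,0]])

```text
clock: 31.12
tcp_pos: [0.5341, -0.0561, 0.0148]
orientation: [2.279, 2.162, 0.0]
contact_force: [-1.4, 0.6, 5.9]
grip_width: 0.0002
```

Call:
send_rows(deltas=[[0,0.015,0,0,0,0,0],[0,0.03,0,0,0,0,0],[0,0.045,0,0,0,0,0],[0,0.06,0,0,0,0,0],[0,0.07,0,0,0,0,0],[0,0.07,0,0,0,0,0]])

```text
clock: 31.62
tcp_pos: [0.5347, -0.0457, 0.0148]
orientation: [2.279, 2.161, 0.001]
contact_force: [-1.9, 0.3, 6.3]
grip_width: -0.0
```

Call:
send_rows(deltas=[[0,0,0,-0.03,0,0,0],[0,-0.05,0,-0.03,0,0,0],[0,-0.095,0,-0.03,0,0,0],[0,-0.095,0,-0.03,0,0,0]])

```text
clock: 31.95
tcp_pos: [0.5333, -0.063, 0.0186]
orientation: [2.283, 2.158, -0.002]
contact_force: [-0.2, 0.2, -0.5]
grip_width: 0.0005
```

```bash
python3 - <<'E'
from h import *
s=cam("side");w=cam("wrist"); o=r.get_obs(); print(o["clock"],o["tcp_pos"],o["contact_force"])
for p in pins(s,(245,172,352,278)): print(plane(s,p[0],.025))
for b in bows(w): print("w",b)
E
```

```text
32.05 [ 0.53340081 -0.06137482  0.01862289] [-0.23442478 -0.88307556 -0.08310426]
[[0.63073545 0.19837814 0.025     ]
 [0.45338183 0.19604699 0.025     ]]
[[0.43120741 0.05636398 0.025     ]
 [0.60398379 0.08744128 0.025     ]]
[[ 0.6217799  -0.06138102  0.025     ]
 [ 0.447027   -0.05260613  0.025     ]]
w (array([ 0.53497804, -0.06099336]), np.float64(-2.7791412083064064), np.float64(0.18481852544550267), [np.float64(-1.44), np.float64(-0.3), np.float64(0.4), np.float64(1.25), np.float64(3.87), np.float64(0.84), np.float64(0.43), np.float64(-0.31), np.float64(-1.55)], np.float64(4.371032405693414))
```

Call:
send_rows(deltas=[[0,0,0,0.015,0,0,0],[0,0,0,0.026,0,0,0],[0,0,0,0.028,0,0,0],[0,0,0,0.028,0,0,0]])

```text
clock: 32.38
tcp_pos: [0.5338, -0.0596, 0.015]
orientation: [-2.279, -2.162, -0.001]
contact_force: [-1.0, 1.0, 6.2]
grip_width: 0.0003
```

Call:
send_rows(deltas=[[0,0.015,0,0,0,0,0],[0,0.03,0,0,0,0,0],[0,0.045,0,0,0,0,0],[0,0.06,0,0,0,0,0],[0,0.06,0,0,0,0,0]])

```text
clock: 32.8
tcp_pos: [0.5341, -0.0506, 0.0144]
orientation: [-2.279, -2.162, -0.0]
contact_force: [0.4, 0.3, 0.3]
grip_width: -0.0
```

```bash
cat > m.py <<'E'
from h import *
s=cam("side");w=cam("wrist"); o=r.get_obs(); print(o["clock"],o["tcp_pos"],o["contact_force"])
for p in pins(s,(245,172,352,278)):
    P=plane(s,p[0],.025)
    if P[0,1]<.03: print(P[:,:2].tolist(),p[1])
for b in bows(w): print("w",b[0],b[1],b[2],np.round(np.array(b[3],float),1).tolist())
E
python3 m.py
```

```text
32.9 [ 0.53400723 -0.0513004   0.01442011] [-0.37354494  0.02759197  0.05917455]
[[0.5285376531559846, -0.06153253810502268], [0.4458481461777105, -0.063309327157267]] (25.96182632446289, 5.024869918823242)
```

The pin seems to have rolled back after release: bow-down is a gravity hump. I'll lift clear and find where it rests.

Call:
send_rows(deltas=[[0,0,0,-0.05,0,0,0],[0,0,0,-0.15,0,0,0],[0,-0.1,0,-0.15,0,0,0],[0,-0.2,0,-0.15,0,0,0],[0,-0.2,0,-0.15,0,0,0],[0,-0.2,0,-0.15,0,0,0]])

```text
clock: 33.4
tcp_pos: [0.5325, -0.0823, 0.0374]
orientation: [2.282, 2.158, -0.0]
contact_force: [-0.1, 0.2, 0.0]
grip_width: -0.0
```

```bash
python3 m.py
```

```text
33.5 [ 0.5325813  -0.08058707  0.03733311] [-0.01199416  0.87733313 -0.54335171]
[[0.6203583789957092, -0.07047893459803856], [0.44581770657492814, -0.06311587115666983]] (53.747581481933594, 5.408429145812988)
w [ 0.53468901 -0.06866616] -2.3868249801948056 0.18103755106700709 [-1.3, -0.2, 0.6, 1.0, 1.2, 1.0, 0.6, -0.2, -1.3]
```

Call:
send_rows(deltas=[[0,0.04,0.005,0.05,0,0,0],[0,0.04,0.005,0.1,0,0,0],[0,0.04,0.005,0.13,0,0,0],[0,0.04,0.005,0.142,0,0,0],[0,0.04,0.005,0.142,0,0,0],[0,0.04,0.005,0.142,0,0,0]])

```text
clock: 34.0
tcp_pos: [0.5334, -0.0752, 0.0155]
orientation: [-2.279, -2.161, 0.001]
contact_force: [-1.1, 0.3, 0.4]
grip_width: -0.0001
```

Call:
send_rows(deltas=[[0,0,0,0.003,0,0,0],[0,0,0,0.003,0,0,0],[0,0,0,0.003,0,0,0]])

```text
clock: 34.25
tcp_pos: [0.5337, -0.0755, 0.0154]
orientation: [2.28, 2.161, 0.0]
contact_force: [0.4, 0.1, 0.3]
grip_width: -0.0
```

Call:
send_rows(deltas=[[0,0.007,0,0.002,0,0,0],[0,0.007,0,0.003,0,0,0],[0,0.007,0,0.003,0,0,0]])

```text
clock: 34.5
tcp_pos: [0.5338, -0.0743, 0.015]
orientation: [2.28, 2.161, 0.0]
contact_force: [0.5, 0.4, 0.6]
grip_width: 0.0004
```

Call:
send_rows(deltas=[[0,0,0,0.003,0,0,0],[0,0,0,0.003,0,0,0]])

```text
clock: 34.67
tcp_pos: [0.5338, -0.0743, 0.0148]
orientation: [2.28, 2.161, 0.0]
contact_force: [-0.4, -0.6, 4.1]
grip_width: 0.0001
```

Call:
send_rows(deltas=[[0,0,0,0.003,0,0,0],[0,0,0,0.003,0,0,0]])

```text
clock: 34.83
tcp_pos: [0.5339, -0.0743, 0.0147]
orientation: [2.28, 2.161, -0.0]
contact_force: [-2.3, -1.0, 9.4]
grip_width: 0.0002
```

Call:
send_rows(deltas=[[0,0.015,0,0,0,0,0],[0,0.03,0,0,0,0,0],[0,0.045,0,0,0,0,0],[0,0.06,0,0,0,0,0],[0,0.075,0,0,0,0,0],[0,0.09,0,0,0,0,0],[0,0.105,0,0,0,0,0],[0,0.12,0,0,0,0,0],[0,0.135,0,0,0,0,0],[0,0.15,0,0,0,0,0],[0,0.165,0,0,0,0,0],[0,0.18,0,0,0,0,0]])

```text
clock: 35.83
tcp_pos: [0.5352, -0.0474, 0.0147]
orientation: [2.28, 2.161, -0.001]
contact_force: [-2.3, 0.6, 8.0]
grip_width: -0.0005
```

Call:
send_rows(deltas=[[0,0.015,0,0,0,0,0],[0,0.03,0,0,0,0,0],[0,0.045,0,0,0,0,0],[0,0.06,0,0,0,0,0],[0,0.06,0,0,0,0,0]])

```text
clock: 36.25
tcp_pos: [0.5357, -0.0377, 0.0145]
orientation: [2.279, 2.162, 0.001]
contact_force: [-1.2, 0.8, 5.2]
grip_width: 0.0
```

```bash
python3 m.py
```

```text
36.35 [ 0.53573512 -0.03798872  0.01445532] [-1.94385091  1.48376396  6.21622423]
[[0.6225804088259308, -0.0518274213622012], [0.4487541806242915, -0.043329521992948705]] (54.060951232910156, 5.204081058502197)
w [0.51499176 0.0721836 ] 8.173542929019272 0.17132476946984637 [-0.6, -0.3, 0.0, 0.4, 0.7, 1.0, 0.6, -1.0, -2.5]
```

Call:
send_rows(deltas=[[0,0,0,-0.05,0,0,0],[0,0,0,-0.13,0,0,0],[0,0,0,-0.13,0,0,0],[0,0,0,-0.13,0,0,0],[0,0,0,-0.13,0,0,0],[0,0,0,-0.13,0,0,0]])

```text
clock: 36.85
tcp_pos: [0.5354, -0.0386, 0.0334]
orientation: [-2.28, -2.161, 0.0]
contact_force: [-0.2, -0.9, 0.5]
grip_width: -0.0001
```

```bash
python3 m.py; sleep 0; python3 m.py
```

```text
36.95 [ 0.53533642 -0.03848678  0.03326727] [-0.69204458 -0.1572497  -0.02590767]
[[0.6229127948690458, -0.04260644238460087], [0.44734218226065464, -0.033395040988656755]] (54.900489807128906, 5.543916702270508)
w [ 0.53619488 -0.03857304] -2.788015028501808 0.18138430947897685 [1.2, 0.2, -0.6, -1.3, 0.5, -1.1, -0.7, -0.0, 1.0]
w [0.51941454 0.07262796] 8.328608123279766 0.1804489121068097 [-0.6, -0.3, -0.0, 0.2, 0.6, 0.8, 1.0, -0.2, -1.9]
37.05 [ 0.53536807 -0.03841754  0.03327097] [ 0.09201179  0.32692244 -0.31626419]
[[0.6226289690355169, -0.04062878103400491], [0.44722197637723304, -0.030585886174747223]] (54.905147552490234, 5.669552803039551)
w [ 0.53622227 -0.03828271] -2.8034840205178435 0.18135202782874743 [1.2, 0.1, -0.6, -1.2, 0.3, -1.0, -0.7, -0.1, 1.0]
w [0.51943566 0.07263087] 8.346737238303648 0.18042953864693764 [-0.5, -0.4, -0.0, 0.2, 0.5, 0.8, 1.0, -0.2, -1.8]
```

The pin rolled over its bow to the next rest, about 30 mm on, with the bow now facing -y. Rolling onward next should lift it, so I'll feel for that.

Call:
send_rows(deltas=[[0,-0.037,-0.01,0.03,0,0,0],[0,-0.037,-0.01,0.07,0,0,0],[0,-0.037,-0.01,0.1,0,0,0],[0,-0.037,-0.01,0.117,0,0,0],[0,-0.037,-0.01,0.117,0,0,0],[0,-0.037,-0.01,0.117,0,0,0]])

```text
clock: 37.55
tcp_pos: [0.5337, -0.0437, 0.0157]
orientation: [-2.28, -2.161, 0.0]
contact_force: [0.1, -0.5, 0.1]
grip_width: 0.0002
```

Call:
send_rows(deltas=[[0,0,0,0.003,0,0,0],[0,0,0,0.003,0,0,0],[0,0,0,0.003,0,0,0]])

```text
clock: 37.8
tcp_pos: [0.5339, -0.0438, 0.0157]
orientation: [2.28, 2.161, 0.0]
contact_force: [-1.1, 1.1, -1.2]
grip_width: -0.0
```

```bash
python3 m.py
```

```text
37.9 [ 0.5338875  -0.04386653  0.01566316] [0.59421289 0.13811575 0.2649646 ]
[[0.6226119330283411, -0.04057291300097721], [0.44724929724270174, -0.031204079483280855]] (54.901702880859375, 5.6086626052856445)
w [ 0.53668164 -0.03804256] -2.8312141035974925 0.18100882270833968 [1.1, -0.0, -0.7, -0.9, 1.1, -1.1, -0.8, -0.1, 1.0]
w [0.5012555  0.06988917] 7.63358089407243 0.14324826863791967 [-0.6, -0.3, 0.1, 0.5, 0.9, 1.1, 0.0, -1.1, -2.2]
```

Call:
send_rows(deltas=[[0,0,0,0.003,0,0,0],[0,0,0,0.004,0,0,0]])

```text
clock: 38.07
tcp_pos: [0.5339, -0.0439, 0.015]
orientation: [2.28, 2.161, 0.0]
contact_force: [0.0, -0.4, 0.6]
grip_width: 0.0001
```

Call:
send_rows(deltas=[[0,0,0,0.003,0,0,0],[0,0,0,0.003,0,0,0]])

```text
clock: 38.23
tcp_pos: [0.5339, -0.0439, 0.0149]
orientation: [2.28, 2.161, -0.0]
contact_force: [-1.6, -0.3, 5.1]
grip_width: 0.0001
```

Call:
send_rows(deltas=[[0,0,0,0.003,0,0,0],[0,0,0,0.003,0,0,0]])

```text
clock: 38.4
tcp_pos: [0.5339, -0.0439, 0.0148]
orientation: [2.28, 2.161, -0.0]
contact_force: [-3.5, 0.2, 9.5]
grip_width: -0.0
```

Call:
send_rows(deltas=[[0,0.013,0,-0.003,0,0,0],[0,0.026,0,-0.003,0,0,0],[0,0.026,0,-0.003,0,0,0]])

```text
clock: 38.65
tcp_pos: [0.5341, -0.0401, 0.0153]
orientation: [2.279, 2.161, -0.001]
contact_force: [-2.0, 0.0, 9.4]
grip_width: 0.0002
```

```bash
python3 m.py
```

```text
38.75 [ 0.53413694 -0.04018516  0.01527016] [-2.67636076 -0.6905184   9.01812454]
[[0.6241142526331074, -0.03941089201980408], [0.44720853301310537, -0.03021115675013064]] (55.41672134399414, 6.10504150390625)
w [ 0.5367834  -0.03624552] -2.8235837653686526 0.18086436599607408 [1.0, -0.2, -0.9, -0.6, 1.8, -1.2, -1.0, -0.2, 1.0]
w [0.51047162 0.07136537] 7.98207973964592 0.16246836664848552 [-0.6, -0.3, 0.1, 0.4, 0.8, 1.1, 0.3, -1.2, -2.5]
```

The pin rides up: TCP z rises while the force holds at about 9 N. I'll carry on with the finger rising alongside it.

Call:
send_rows(deltas=[[0,0.013,0,-0.002,0,0,0],[0,0.026,0,-0.0045,0,0,0],[0,0.026,0,-0.0045,0,0,0]])

```text
clock: 39.0
tcp_pos: [0.5343, -0.0361, 0.0159]
orientation: [2.28, 2.161, -0.0]
contact_force: [-3.2, -0.8, 7.9]
grip_width: 0.0002
```

Call:
send_rows(deltas=[[0,0.013,0,-0.002,0,0,0],[0,0.026,0,-0.004,0,0,0],[0,0.026,0,-0.004,0,0,0]])

```text
clock: 39.25
tcp_pos: [0.5345, -0.0321, 0.0164]
orientation: [2.279, 2.161, -0.0]
contact_force: [-1.7, -0.1, 7.6]
grip_width: -0.0003
```

Call:
send_rows(deltas=[[0,0.013,0,-0.002,0,0,0],[0,0.026,0,-0.0035,0,0,0],[0,0.026,0,-0.0035,0,0,0]])

```text
clock: 39.5
tcp_pos: [0.5347, -0.0281, 0.0169]
orientation: [2.279, 2.161, -0.0]
contact_force: [-1.4, -0.1, 6.3]
grip_width: -0.0002
```

The pin rode up 2 mm over 8 mm of onward roll, so R is the warped one. I'll lift, turn for the grasp and open.

Call:
send_rows(deltas=[[0,0,0,-0.15,0,0,0],[0,0,0,-0.35,0,0,0.03],[0.5,0,0,-0.5,0,0,0.07],[0.5,-0.05,0,-0.5,0,0,0.11],[0.5,-0.05,0,-0.5,0,0,0.15],[0.5,-0.05,0,-0.5,0,0,0.19],[0.5,-0.05,0,-0.5,0,0,0.23],[0.5,-0.05,0,-0.5,0,0,0.27],[0.5,-0.05,0,-0.5,0,0,0.31],[0.5,-0.05,0,-0.5,0,0,0.35],[0.5,-0.05,0,-0.5,0,0,0.39],[0.5,-0.05,0,-0.5,0,0,0.43],[0.5,-0.05,0,-0.5,0,0,0.47],[0.5,-0.05,0,-0.5,0,0,0.5],[0.5,-0.05,0,-0.5,0,0,0.5],[0.5,-0.05,0,-0.5,0,0,0.5]])

```text
clock: 40.83
tcp_pos: [0.5342, -0.0356, 0.0913]
orientation: [3.14, -0.079, -0.0]
contact_force: [0.9, 0.4, 0.7]
grip_width: 0.0425
```

```bash
python3 m.py; python3 - <<'E'
from h import *
o=r.get_obs(); print(o["tcp_pos"],o["orientation"],o["joints"],o["grip_width"])
w=cam("wrist"); cv2.imwrite("pics/w10.png",w["pixels"][:,:,::-1])
E
```

```text
40.9333 [ 0.53419844 -0.03570163  0.09128527] [ 0.36388397  0.1522634  -0.04248401]
[[0.6226119330283411, -0.04057291300097721], [0.44724929724270174, -0.031204079483280855]] (54.901702880859375, 5.6086626052856445)
w [0.52924698 0.20188083] 0.0921941881071298 0.1566106037741395 [-0.7, -0.3, -0.2, 0.2, 0.4, 0.5, 0.8, 0.6, -2.1]
w [0.5254526  0.07536284] 8.994959128113287 0.16701524910884039 [-0.0, -0.1, -0.1, -0.1, -0.0, -0.0, 0.2, 0.2, 0.3]
w [ 0.53492191 -0.0360787 ] -2.6869221772364726 0.18114143090586043 [1.6, 0.4, -0.3, -0.9, -1.3, -1.0, -0.6, 0.0, 1.0]
[ 0.53419844 -0.03570163  0.09128527] [-3.14056518e+00  7.93937041e-02  3.79964141e-05] [ 0.1472299   0.41467325 -0.24339721  1.98285832  0.14137176  0.76000885
 -1.80039144] 0.04272747008982099
```

View pics/w10.png

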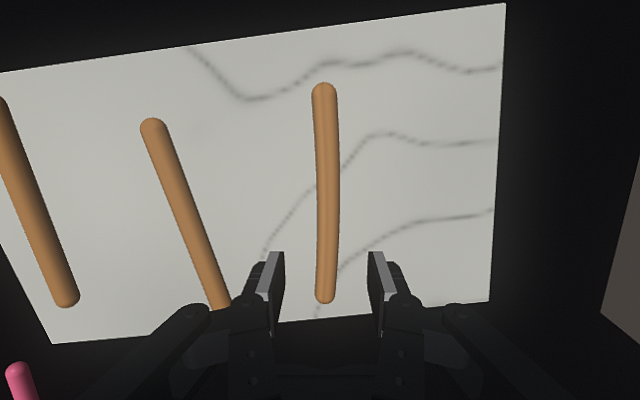

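The pin at (325,195) is centred between the open jaws. Descending to grasp.

Call:
send_rows(deltas=[[0.5,0,0.005,0.2,0,0,0],[0.5,0,0.005,0.4,0,0,0],[0.5,0,0.005,0.52,0,0,0],[0.5,0,0.005,0.57,0,0,0],[0.5,0,0.005,0.59,0,0,0],[0.5,0,0.005,0.595,0,0,0],[0.5,0,0.005,0.595,0,0,0],[0.5,0,0.005,0.595,0,0,0]])

```text
clock: 41.65
tcp_pos: [0.5352, -0.0365, 0.0032]
orientation: [-3.14, 0.084, -0.003]
contact_force: [1.1, -0.1, 0.7]
grip_width: 0.0428
```

Call:
send_rows(deltas=[[0.3,0,0,0,0,0,0],[0.2,0,0,0,0,0,0],[0,0,0,0,0,0,0],[0,0,0,0,0,0,0],[0,0,0,0,0,0,0],[0,0,0,0,0,0,0],[0,0,0,0,0,0,0]], squeeze=20)

```text
clock: 42.23
tcp_pos: [0.5348, -0.0366, 0.0029]
orientation: [3.14, -0.084, 0.002]
contact_force: [-1.3, -0.2, 7.2]
grip_width: 0.017
```

The width is 17 mm with a 7 N upward push, so the pads are gripping above the axis. I'll reopen, go 5 mm lower and grip again.

Call:
send_rows(deltas=[[0.4,0,0,0,0,0,0],[0.4,0,0,0,0,0,0],[0.4,0,0,0.015,0,0,0],[0.4,0,0,0.03,0,0,0],[0.4,0,0,0.035,0,0,0],[0.4,0,0,0.035,0,0,0]])

```text
clock: 42.73
tcp_pos: [0.5339, -0.0365, -0.0036]
orientation: [3.14, -0.084, -0.001]
contact_force: [-0.6, 0.2, -0.4]
grip_width: 0.0341
```

Call:
send_rows(deltas=[[0.2,0,0,0,0,0,0],[0.2,0,0,0,0,0,0],[0.2,0,0,0,0,0,0],[0,0,0,0,0,0,0],[0,0,0,0,0,0,0],[0,0,0,0,0,0,0]])

```text
clock: 43.23
tcp_pos: [0.5348, -0.0365, -0.0027]
orientation: [-3.14, 0.084, -0.002]
contact_force: [0.5, 0.2, 5.2]
grip_width: 0.0172
```

Call:
send_rows(deltas=[[0,0,0,0,0,0,0],[0,0,0,-0.01,0,0,0],[0,0,0,-0.04,0,0,0],[0,0,0,-0.1,0,0,0],[0,0,0,-0.2,0,0,0],[0,0,0,-0.3,0,0,0],[0,0,0,-0.3,0,0,0],[0,0,0,-0.3,0,0,0]], squeeze=35)

```text
clock: 43.9
tcp_pos: [0.5349, -0.0366, 0.0428]
orientation: [-3.14, 0.084, -0.003]
contact_force: [0.4, 0.5, -0.9]
grip_width: 0.017
```

```bash
python3 - <<'E'
from h import *
o=r.get_obs(); print(o["clock"],o["tcp_pos"],o["orientation"],o["joints"],o["grip_width"],o["contact_force"])
w=cam("wrist"); s=cam("side")
b=cv2.resize(s["pixels"][150:270,260:380],(400,400),interpolation=cv2.INTER_CUBIC)
cv2.imwrite("pics/c11.png",np.hstack([w["pixels"][:,120:520],b])[:,:,::-1])
E
```

```text
43.9 [ 0.53491322 -0.03657511  0.04275843] [-3.14045372  0.08427667 -0.00335694] [ 0.13291     0.48899207 -0.22636655  2.01016364  0.17352882  0.65824425
 -1.82969668] 0.016969796951223408 [ 0.35908008  0.46136258 -0.90425557]
```

View pics/c11.png

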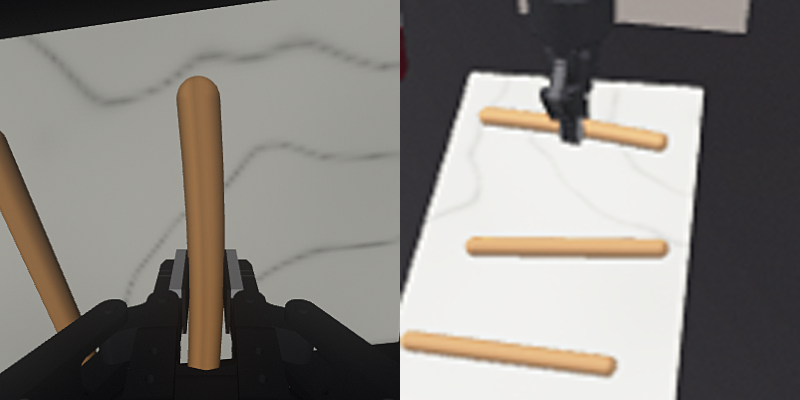

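The pin is firmly held: it fills the jaws at (205,290) and is clear of the slab in the side crop. Carrying it to the tub.

Call:
send_rows(deltas=[[0,0,0,-0.15,0,0,0],[0,0,0.1,-0.28,0,0,0],[0,0,0.3,-0.28,0,0,0],[0,0,0.5,-0.28,0,0,0],[0,0.02,0.7,-0.28,0,0,0],[0,0.03,0.9,-0.28,0,0,0]])

```text
clock: 44.5
tcp_pos: [0.5308, -0.1728, 0.083]
orientation: [-3.14, 0.083, 0.002]
contact_force: [0.2, -0.7, -0.2]
grip_width: 0.017
```

Call:
send_rows(deltas=[[0,0.01,0.2,0,0,0,0],[0,0.02,0.4,0,0,0,-0.01],[0,0.03,0.6,0,0,0,-0.02],[0,0.03,0.8,0,0,0,-0.026],[0,0.03,0.9,0,0,0,-0.026]])

```text
clock: 44.92
tcp_pos: [0.5269, -0.3111, 0.0826]
orientation: [3.14, 0.038, -0.003]
contact_force: [-0.5, -0.3, -0.3]
grip_width: 0.0166
```

Call:
send_rows(deltas=[[0,0,0.15,0,0,0,0],[0,0,0.3,0,0,0,0],[0,0,0.4,0,0,0,0],[0,0,0.43,0,0,0,0],[0,0,0.43,0,0,0,0],[0,0,0.43,0,0,0,0]])

```text
clock: 45.42
tcp_pos: [0.5307, -0.3694, 0.0834]
orientation: [-3.14, -0.046, 0.001]
contact_force: [0.5, -0.2, -0.8]
grip_width: 0.0168
```

```bash
python3 - <<'E'
from h import *
o=r.get_obs(); print(o["clock"],o["tcp_pos"],o["orientation"],o["joints"],o["grip_width"],o["contact_force"])
w=cam("wrist"); s=cam("side")
b=cv2.resize(s["pixels"][60:180,270:390],(400,400),interpolation=cv2.INTER_CUBIC)
cv2.imwrite("pics/c12.png",np.hstack([w["pixels"][:,120:520],b])[:,:,::-1])
E
```

```text
45.4167 [ 0.53073679 -0.36937069  0.08337554] [-3.13979122e+00 -4.55450209e-02  6.87237417e-04] [ 0.65130594  0.57574986 -0.19238718  1.72037978  0.13641737  0.85965283
 -1.14191339] 0.01680884594589992 [ 0.45449007 -0.19807319 -0.83610231]
```

View pics/c12.png

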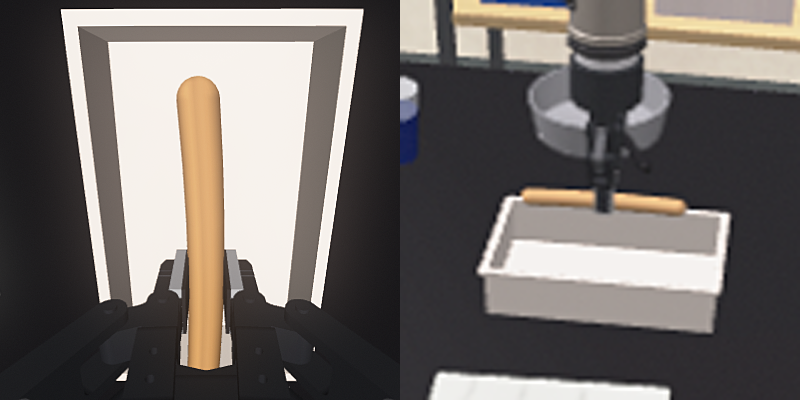

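The pin is centred over the tub in both views. Lowering and releasing.

Call:
send_rows(deltas=[[0,-0.02,0,0.15,0,0,0],[0,-0.02,0,0.3,0,0,0],[0,-0.02,0,0.42,0,0,0],[0,-0.02,0,0.52,0,0,0],[0,-0.02,0,0.59,0,0,0],[0,-0.02,0,0.61,0,0,0],[0,-0.02,0,0.62,0,0,0],[0,-0.02,0,0.62,0,0,0],[0,-0.02,0,0.62,0,0,0]])

```text
clock: 46.27
tcp_pos: [0.5283, -0.3714, -0.0082]
orientation: [3.14, 0.044, 0.002]
contact_force: [-0.8, -0.4, 0.0]
grip_width: 0.0166
```

Call:
send_rows(deltas=[[0.25,0,0,0,0,0,0],[0.35,0,0,0,0,0,0],[0.45,0,0,0,0,0,0],[0.45,0,0,0,0,0,0],[0.45,0,0,0,0,0,0],[0.45,0,0,0,0,0,0]])

```text
clock: 46.77
tcp_pos: [0.5276, -0.3712, -0.0091]
orientation: [3.141, 0.044, 0.0]
contact_force: [-0.9, 0.8, 0.4]
grip_width: 0.0386
```

Call:
send_rows(deltas=[[0.45,0,0,-0.1,0,0,0],[0.45,0,0,-0.25,0,0,0],[0.45,0,0,-0.45,0,0,0],[0.45,0,0,-0.7,0,0,0],[0.45,0,0,-1,0,0,0],[0.45,0,0,-1,0,0,0],[0.45,0,0,-1,0,0,0],[0.45,0,0,-1,0,0,0],[0.45,0,0,-1,0,0,0],[0.45,0,0,-1,0,0,0]])

```text
clock: 47.6
tcp_pos: [0.5264, -0.3705, 0.1392]
orientation: [-3.14, -0.044, 0.004]
contact_force: [0.0, 0.5, -1.9]
grip_width: 0.0383
```

```bash
python3 - <<'E'
from h import *
o=r.get_obs(); print(o["clock"],o["tcp_pos"],o["grip_width"],o["contact_force"])
w=cam("wrist"); s=cam("side"); t=cam("top")
for b in bows(w,.012): print("w",b)
for p in pins(s,(245,172,352,278)): print(plane(s,p[0],.025))
for p in pins(s,(285,112,378,165)): print("tub side",plane(s,p[0],.012))
cv2.imwrite("pics/c13.png",np.hstack([w["pixels"][:,120:520],cv2.resize(t["pixels"][90:290,180:500],(400,400))])[:,:,::-1])
E
```

```text
47.6 [ 0.52644962 -0.37054354  0.13915842] 0.03833902243832156 [ 0.00641896  0.47289241 -1.88978392]
w (array([ 0.52873769, -0.37072028]), np.float64(2.030083235262334), np.float64(0.17944490163488874), [np.float64(1.49), np.float64(0.39), np.float64(-0.44), np.float64(-0.82), np.float64(-1.15), np.float64(-1.23), np.float64(-0.58), np.float64(0.09), np.float64(1.06)], np.float64(-3.5118894222123527))
[[0.630713   0.1984911  0.025     ]
 [0.45337368 0.19615754 0.025     ]]
[[0.43120741 0.05636398 0.025     ]
 [0.60398379 0.08744128 0.025     ]]
tub side [[ 0.61519359 -0.37351612  0.012     ]
 [ 0.44196155 -0.37830766  0.012     ]]
```

View pics/c13.png

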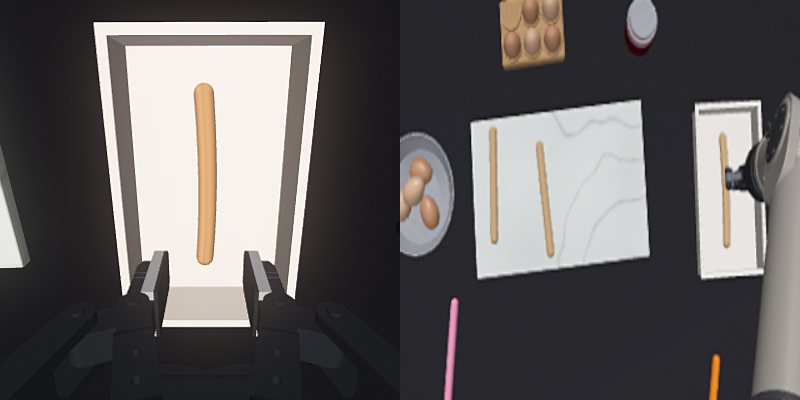

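The warped pin lies centred on the tub floor, and both true pins are on the slab, over 40 mm from their starts. Nothing else has moved, so I'm handing in.

```bash
python3 -c "
from bench import r
print(r.hand_in())"
```

```text
the job is handed in; nothing more can be done
None
```

The warped pin is in the white tub and the two straight pins are on the slab; I handed the job in at about 48 s, with no verdict reported.

**Rolling:** I rolled all three pins toward +y under one shut fingertip. The left-hand and middle pins each rolled about 41 mm at a steady 5–11 N with no rise. The right-hand pin, the one nearest the tub, rode up about 2 mm at 6–9 N. The wrist images had already shown a bow of about 3.3 mm on that pin.

**Last checks:**
- **Warped pin:** it lies on the tub floor at about (0.529, -0.371), within about 5 mm of the tub's centre, which I measured at (0.527, -0.371). The side camera put it about 5 mm further across, still well inside the limit.
- **Straight pins:** their middles are at y ≈ 0.197 and 0.072, about 41 mm from where they started.
- **Everything else:** in the last picture the jar and carton look unmoved. The bowl is partly out of that crop, but no move went near it. The gripper is raised clear.

**What went wrong or disagreed:**
- **Fingertip position:** the fingertips touched with the tool centre point (TCP) about 30 mm lower than the text implies, so I worked from measurement and touch. While finding first contact on the left-hand pin, the force peaked at 19 N, under the 25 N limit.
- **Warped pin rolled back:** on the first try it returned to its start when released. A longer stroke carried it over its bow.
- **First grasp:** the first grip seemed to sit above the pin's axis, so I opened the jaws and gripped about 5 mm lower.

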